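Fetch the boxed-in bead pot from behind the paint bottles

TASK

The low pot of beads with the blue lid is boxed in behind the three tall paint bottles in the wooden organiser. Clear all three bottles out, standing them in the white side tray, then set the blue-lidded pot in the middle of the round cork mat, and afterwards put every bottle back on the very spot in the organiser where it stood. Keep everything upright, set things down without dropping them, and leave the pink-lidded and white-lidded pots alone.

Things in the scene. Friction and masses are not known exactly. Their poses are not given: they have to be found in the camera images.
- bottle_red: Tall paint bottle, loose, red with a red screw cap and white label band, about 0.2 kg. Origin: centre of its underside, z up; yaw means nothing. Body 48 mm wide up to 104 mm, cone shoulder to 117 mm, cap 30 mm wide from 118 to 150 mm (full height). Among the others only the cap leaves room for fingers. Which bottle stands left, right or in front of the blue-lidded pot varies.
- bottle_green: Tall paint bottle, loose, green with a green screw cap and white label band, about 0.2 kg. Origin: centre of its underside, z up; yaw means nothing. Body 48 mm wide up to 104 mm, cone shoulder to 117 mm, cap 30 mm wide from 118 to 150 mm (full height). Among the others only the cap leaves room for fingers. Which bottle stands left, right or in front of the blue-lidded pot varies.
- bottle_yellow: Tall paint bottle, loose, yellow with a yellow screw cap and white label band, about 0.2 kg. Origin: centre of its underside, z up; yaw means nothing. Body 48 mm wide up to 104 mm, cone shoulder to 117 mm, cap 30 mm wide from 118 to 150 mm (full height). Among the others only the cap leaves room for fingers. Which bottle stands left, right or in front of the blue-lidded pot varies.
- pot_blue: Low round clear plastic bead pot with a closed blue lid, loose, about 0.06 kg. The pot to fetch, with blue beads inside. Origin: centre of its underside, z up; clear body 50 mm in diameter up to 34 mm, lid 52 mm in diameter from 34 to 48 mm (the full height). The yaw means nothing. Bottles stand 60 mm (centres) to its -x, +y and -y in the organiser; without them 70 mm is free there.
- pot_pink: Low round clear plastic bead pot with a closed pink lid, loose, about 0.06 kg. Leave it alone: pink beads, at an end of the organiser. Origin: centre of its underside, z up; clear body 50 mm in diameter up to 34 mm, lid 52 mm in diameter from 34 to 48 mm (the full height). The yaw means nothing.
- pot_white: Low round clear plastic bead pot with a closed white lid, loose, about 0.06 kg. Leave it alone: off-white beads, at the other end of the organiser. Origin: centre of its underside, z up; clear body 50 mm in diameter up to 34 mm, lid 52 mm in diameter from 34 to 48 mm (the full height). The yaw means nothing.
- organiser: Wooden organiser, a shallow open tray, fixed: 160 mm along its x, 325 mm along its y, rim 20 mm high and 8 mm thick. Origin: centre of its underside on the table; its inner floor, on which the bottles and pots stand, is 8 mm above the origin. Its x points away from the robot, turned by up to 0.25 rad.
- white_tray: The side tray: an open white plastic tray, fixed: 210 mm along its x, 110 mm along its y, walls 40 mm high and 4 mm thick, with a lip 6 mm wide around the rim. Origin: centre of its underside on the table; its inner floor is 4 mm above the origin. Empty at the start; the three bottles fit in a row along its x, 60 mm apart. It lies to the left or to the right of the organiser.
- cork_mat: Round cork mat on the table, fixed, 110 mm in diameter, 4 mm thick. Origin: centre of its underside, so its top is 4 mm above the origin. It lies on the other side of the organiser from the white tray.

How it is judged:
By the outcome, as a careful person would: the job done as asked, in the order asked, and still so for the second after the job is handed in, with the robot touching nothing.
It also fails if it takes over 144 s, if anything falls off the work surface, if the arm or the gripper's body presses on something with over 40 N, if the wrist force passes 120 N, or if a joint passes its speed limit or range.

ROBOT

A 6-joint arm with a two-finger parallel gripper is mounted at the origin on the work surface. World frame = base frame: x ahead of the robot, y to its left, z up, the work surface at z = 0. Lengths are in m, angles in rad, forces in N, time in s.
With the tool pointing down it reaches from about 0.3 to 0.775 m from the base axis. Payload 14.6 kg.
Tool frame: the origin (TCP) lies at the very end of the fingers, on their centre line; the grasp point (between the pads) lies 19 mm behind it; y points along the fingers, z is the direction in which the jaws open and shut, and the axes are right-handed (so a half turn about y gives the same grasp; the last joint's range is limited). The gripper opens to 94 mm and grips with 3 to 60 N. Pads are 16 mm wide; open, the fingers measure 119 mm over their backs; the gripper's body (75 mm by 177 mm) begins 78 mm behind the grasp point.
Start: joints at [-1.307, 0.3, 1.521, -0, 1.321, -0.067], TCP at [0.179, -0.52, 0.205] pointing down, gripper open.
Joint ranges: [-3.03, 3.03], [-0.79, 2.21], [0.23, 2.52], [-1.04, 4.18], [0, 3.07], [-2.55, 2.55]. Speed limits (rad/s): [2.22, 2.22, 2.57, 3.14, 3.14, 3.14].

INTERFACE

Orientations are given as [roll, pitch, yaw] about the fixed x, y, z axes, in that order (R = Rz(yaw) Ry(pitch) Rx(roll)).
In Python, from station import get_obs, camera, hand_in, masks_of gives the robot as it stands.
- The arm moves only by the shell command python3 -m jog 'ROWS' [FORCE]. ROWS is text: rows parted by semicolons, each of 7 numbers parted by spaces: the shift along the world's x, y, z in mm, then the turn, a rotation vector about the world's x, y, z in degrees, then the closure, from 0 (fully open) to 1 (shut). A call has 1 to 10 rows; each row is the pose to reach, as a shift and turn from the pose measured when the call began; what a row does not reach only later rows make up. A row lasts 1/12 s, in which the tool goes at most 41.7 mm and 7.16 degrees, less where a joint would pass 70% of its speed; a pose out of reach is approached as far as the arm can. A call with a gripper value outside its range is refused whole. The fingers move at their own pace and stop on an object; FORCE is the grip in N (left out, the last holds). Time passes only in rows, so rows that repeat a pose let the fingers close. It gives the time, the measured TCP pose, the force and the opening at its end, in the units of the state.
- get_obs(): the state, without advancing time (a new reading comes with each control period).
- camera(name): name is "scene" or "top" or "wrist"; returns a dict with "img" (480x640x3 uint8, red, green, blue), "range_z" (480x640 float32, m along the optical axis (not along the pixel's ray), 0 where there is no reading), "fx", "fy", "cx", "cy" (pixels), "k1" (the pictures are not rectified: a ray, as slopes to the right and down, at radius r is drawn at 1 + k1 r^2 times it, then the intrinsics apply), "rvec" (rotation vector, rad) and "tvec" (3), from world to camera coordinates, as OpenCV has them. Camera axes: x right, y down, z forward; pixel columns grow to the right and rows downward; lengths in m; the calibration is good to about 2 mm. A picture is of the moment at which its call begins.
- hand_in(): hands the job in, once; it reports no verdict.
Trained networks look in the newest picture that a camera, given by its name, has taken for a name from the list of things; names that differ only in an ending like _2 or _b are one class to them, and where a whole thing is asked for, a point or a joint stands for the part that bears it (a point fixed in the world has none). Each returns a list of dicts, best first, with "conf" (0 to 1); they miss things now and then, are a little off and sometimes report something else, mostly with a low value. They report only what shows in the picture. A call takes as long as a camera call.
- masks_of(thing, camera): "mask" (480x640 bool, what is visible of it) and "extent" ([left, top, right, bottom] in pixels, round what is visible of it).
The state is a dict: "time_s": time; "qpos": joint angles; "joint_vel": joint speeds; "tau": joint torques, N m; "ee_pos": TCP position; "eef_rot": TCP orientation; "force": force on the tool from outside, world axes, zero at the start; "moment": the same for the moment, N m; "grip_width": finger opening in m.
Only numpy, scipy, OpenCV 4.12 (cv2) and the standard library are available. Lean on these libraries where they do the work, as an engineer would, in place of code of your own. Each camera call takes 0.05 s, during which the arm holds its last target.

## Working session

There is one attempt and no reset: what is moved stays moved. The work goes in short steps, Python scripts to look and compute and a shell command to move; the robot and the scene stay as the last step left them, time stands still between calls to the robot, and variables do not carry over. Pictures are saved under pics/ and viewed, and the job is handed in when it is done.

```bash
ls; mkdir -p pics; python3 - <<'E'
from station import get_obs,camera
import cv2
o=get_obs();print({k:(v if not hasattr(v,'round') else v) for k,v in o.items()})
for n in ["top","scene"]:
    c=camera(n);cv2.imwrite(f"pics/{n}0.png",c["img"][:,:,::-1]);print(n,c["fx"],c["k1"],c["rvec"],c["tvec"])
E
```

```text
pics
{'time_s': 0.0, 'qpos': array([-1.30661697e+00,  3.00447959e-01,  1.52161107e+00, -1.74036405e-05,
        1.32070010e+00, -6.65910567e-02]), 'joint_vel': array([-0.00052346,  0.00131949, -0.00167619, -0.00082961, -0.00064817,
       -0.00023615]), 'tau': array([-6.26231249e-04, -5.31806016e+01, -3.52738452e+01,  7.08359806e-02,
        2.43834121e-02, -9.51102015e-05]), 'ee_pos': array([ 0.17854987, -0.51991991,  0.20488634]), 'eef_rot': array([-1.57196134e+00,  6.07994395e-05, -2.81081796e+00]), 'force': array([0.1122995 , 0.5528956 , 0.51934836]), 'moment': array([0.01419544, 0.03847121, 0.00713705]), 'grip_width': 0.09392780428823677}
top 536.4618095087892 0.02812208139526384 [ 2.13953123 -2.08180845  0.19194228] [-0.01547429  0.58900305  0.86042327]
scene 442.28518936471454 0.014326808578119953 [ 1.86447597  1.99914567 -0.51560806] [ 0.0356422  -0.48970833  1.20690908]
```

View pics/top0.png

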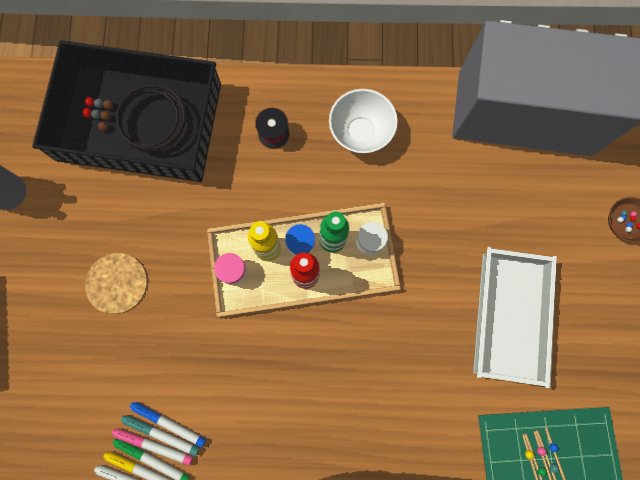

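View pics/scene0.png

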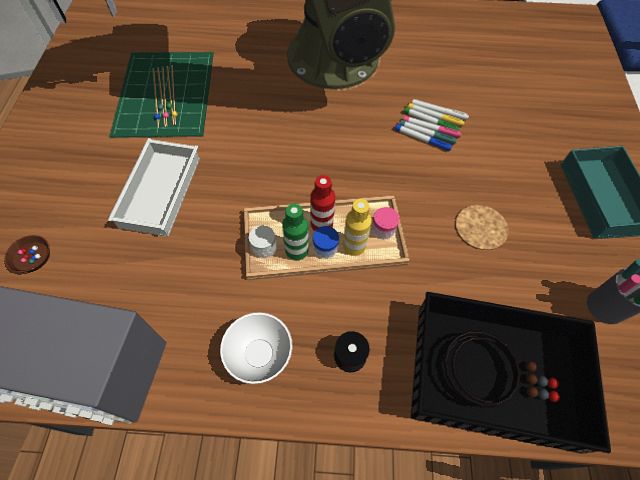

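The top view shows the organiser in the middle (x 210–400, y 205–315), with yellow at (263,240), green at (335,232), red at (305,270) and the blue lid at (300,238). The tray is on the right at (517,318) and the mat on the left at (116,283). Next I'll measure these.

```bash
cat > h.py <<'E'
import numpy as np,cv2
from scipy.optimize import least_squares
from station import get_obs,camera,masks_of
def geom(c):
    R=cv2.Rodrigues(np.array(c["rvec"],float))[0];return R,np.array(c["tvec"],float).ravel()
def cloud(c,mask):
    R,t=geom(c);v,u=np.nonzero(mask&(c["range_z"]>0));z=c["range_z"][v,u].astype(float)
    xd=(u-c["cx"])/c["fx"];yd=(v-c["cy"])/c["fy"];x,y=xd.copy(),yd.copy()
    for _ in range(10):
        s=1+c["k1"]*(x*x+y*y);x=xd/s;y=yd/s
    P=np.c_[x*z,y*z,z];return (P-t)@R,np.c_[u,v]
def proj(c,P):
    R,t=geom(c);q=np.atleast_2d(P)@R.T+t;x=q[:,0]/q[:,2];y=q[:,1]/q[:,2];s=1+c["k1"]*(x*x+y*y)
    return np.c_[c["cx"]+c["fx"]*x*s,c["cy"]+c["fy"]*y*s]
def disc(zc,R): # circle
    a=np.linspace(0,2*np.pi,64,endpoint=False);return np.c_[R*np.cos(a),R*np.sin(a),0*a+zc]
BOT=[(0,.024),(.104,.024),(.118,.015),(.150,.015)]
POT=[(0,.025),(.034,.025),(.034,.026),(.048,.026)]
def silh(c,x,y,z0,prof,sc=4):
    P=np.vstack([disc(z0+z,r) for z,r in prof])+[x,y,0]
    out=np.zeros((480*sc,640*sc),np.uint8);p=proj(c,P)
    for i in range(len(prof)-1):
        h=cv2.convexHull(((p[i*64:(i+2)*64]+.5)*sc).astype(np.int32));cv2.fillConvexPoly(out,h,1)
    return out
E
python3 - <<'E'
from h import *
for n in ["top","scene"]:
    c=camera(n)
    for th in ["bottle_red","bottle_green","bottle_yellow","pot_blue","pot_pink","pot_white","cork_mat","white_tray","organiser"]:
        for m in masks_of(th,n)[:2]:
            P,uv=cloud(c,m["mask"])
            z=P[:,2];zt=np.percentile(z,98)
            T=P[z>zt-.006]
            print(n,th,round(m["conf"],2),np.round(m["extent"]),len(P),"zt %.4f"%zt,"topmid",np.round((T.min(0)+T.max(0))[:2]/2,4),"mean",np.round(T.mean(0),4), "all",np.round(np.r_[np.percentile(P,1,axis=0),np.percentile(P,99,axis=0)],3))
E
```

```text
top bottle_green 0.78 [319. 214. 348. 252.] 980 zt 0.1590 topmid [ 0.604  -0.0411] mean [ 0.6032 -0.0415  0.1567] all [ 0.58  -0.063  0.009  0.62  -0.018  0.159]
top bottle_green 0.16 [245. 221. 280. 262.] 982 zt 0.1591 topmid [0.5852 0.0751] mean [0.5844 0.0749 0.1569] all [0.561 0.051 0.011 0.611 0.097 0.16 ]
top bottle_yellow 0.74 [244. 221. 280. 261.] 960 zt 0.1591 topmid [0.5843 0.0751] mean [0.5841 0.0749 0.1569] all [0.561 0.051 0.015 0.602 0.097 0.16 ]
top pot_blue 0.6 [282. 220. 314. 253.] 738 zt 0.0584 topmid [0.5948 0.0155] mean [0.5947 0.0162 0.0553] all [ 0.571 -0.008  0.008  0.619  0.04   0.059]
top pot_blue 0.35 [289. 254. 320. 289.] 842 zt 0.1591 topmid [0.5365 0.0062] mean [0.5368 0.0053 0.1567] all [ 0.513 -0.018  0.009  0.552  0.027  0.16 ]
top pot_pink 0.76 [214. 253. 244. 284.] 783 zt 0.0585 topmid [0.5411 0.1349] mean [0.5409 0.135  0.0554] all [0.516 0.11  0.016 0.564 0.158 0.059]
top pot_pink 0.57 [206. 201. 400. 314.] 11317 zt 0.0209 topmid [0.566  0.0105] mean [0.5601 0.0099 0.0201] all [ 0.469 -0.153  0.002  0.662  0.175  0.022]
top pot_white 0.71 [282. 224
[... 1917 characters left out ...]
an [ 0.6049 -0.1107  0.0556] all [ 0.555 -0.135  0.006  0.629 -0.086  0.059]
scene cork_mat 0.93 [452. 208. 510. 252.] 1879 zt 0.0064 topmid [0.519  0.3426] mean [0.5191 0.3427 0.0036] all [ 0.468  0.289 -0.001  0.571  0.395  0.007]
scene white_tray 0.9 [109. 136. 198. 238.] 5403 zt 0.0408 topmid [ 0.4774 -0.3571] mean [ 0.4842 -0.3584  0.0389] all [ 0.371 -0.419  0.     0.587 -0.292  0.041]
scene organiser 0.83 [243. 195. 410. 278.] 5484 zt 0.0212 topmid [0.5687 0.0099] mean [0.5922 0.0027 0.0192] all [ 0.47  -0.154  0.003  0.67   0.172  0.022]
scene organiser 0.2 [371. 204. 397. 239.] 690 zt 0.0580 topmid [0.5425 0.132 ] mean [0.5438 0.1323 0.0556] all [0.491 0.109 0.007 0.568 0.155 0.058]
```

```bash
python3 - <<'E'
from h import *
for n in ["top","scene"]:
    c=camera(n)
    for th in ["white_tray","organiser"]:
        for m in masks_of(th,n)[:2]:
            if m["mask"].sum()<3000: continue
            P,uv=cloud(c,m["mask"]); T=P[(P[:,2]>(.03 if th=="white_tray" else .014))&(P[:,2]<.045)]
            print(n,th,cv2.minAreaRect((T[:,:2]*1000).astype(np.float32)))
E
python3 -m jog '20 30 20 0 0 0 0.1;50 75 20 0 0 -3 0.1;80 115 20 0 0 -5 0.1;105 150 20 0 0 -7 0.1;130 190 20 0 0 -9 0.1;155 225 20 0 0 -9.5 0.1;180 260 20 0 0 -9.5 0.1;205 295 20 0 0 -9.5 0.1;225 330 20 0 0 -9.5 0.1;250 365 20 0 0 -9.5 0.1'
```

```text
top organiser ((566.5193481445312, 10.851699829101562), (160.67723083496094, 327.6601867675781), 9.96163558959961)
scene white_tray ((478.9478759765625, -356.4333190917969), (119.20175170898438, 217.98980712890625), 83.34527587890625)
scene organiser ((567.3885498046875, 9.2705078125), (162.87872314453125, 326.3201599121094), 10.211908340454102)
time_s: 2.23
ee_pos: [0.4116, -0.1792, 0.2257]
eef_rot: [-1.57, 0.001, -2.977]
force: [1.4, -0.1, -0.4]
grip_width: 0.0848
```

```bash
python3 -m jog '20 30 0 0 0 0 0.1;40 60 0 0 0 0 0.1;65 95 0 0 0 0 0.1;85 125 0 0 0 0 0.1;105 155 0 0 0 0 0.1;120 175 0 0 0 0 0.1;126 184 0 0 0 0 0.1;126 184 0 0 0 0 0.1;126 184 0 0 0 0 0.1'
python3 - <<'E'
from h import *
o=get_obs();print(o["ee_pos"],o["eef_rot"])
c=camera("wrist");cv2.imwrite("pics/w1.png",c["img"][:,:,::-1])
for th in ["bottle_red","bottle_green","bottle_yellow","pot_blue"]:
    for m in masks_of(th,"wrist")[:2]:
        P,uv=cloud(c,m["mask"])
        if not len(P): continue
        zt=np.percentile(P[:,2],98);T=P[P[:,2]>zt-.005]
        print(th,m["conf"],m["extent"],zt,(T.min(0)+T.max(0))/2,T.mean(0))
E
```

```text
time_s: 2.98
ee_pos: [0.5373, 0.0043, 0.2255]
eef_rot: [-1.57, -0.0, -2.976]
force: [-0.6, -0.4, 0.4]
grip_width: 0.0846
[0.53725707 0.00434653 0.22549676] [-1.57030012e+00 -1.23748268e-04 -2.97623209e+00]
bottle_red 0.65 [293.2, 191.2, 343.9, 266.2] 0.1590513742246826 [0.53741749 0.00621487 0.1572106 ] [0.53814384 0.00591854 0.15782417]
bottle_green 0.68 [352.0, 133.8, 423.2, 193.2] 0.15910258958421927 [ 0.60334009 -0.04141341  0.15721912] [ 0.60386755 -0.0408808   0.15781199]
bottle_yellow 0.67 [210.3, 133.7, 284.6, 192.5] 0.1592057469446572 [0.58512341 0.0750223  0.1574293 ] [0.58507906 0.07467802 0.15789917]
pot_blue 0.89 [291.1, 133.9, 343.2, 186.8] 0.05759658120603554 [0.59450764 0.01646068 0.05574215] [0.5950328  0.01648329 0.05602177]
```

View pics/w1.png

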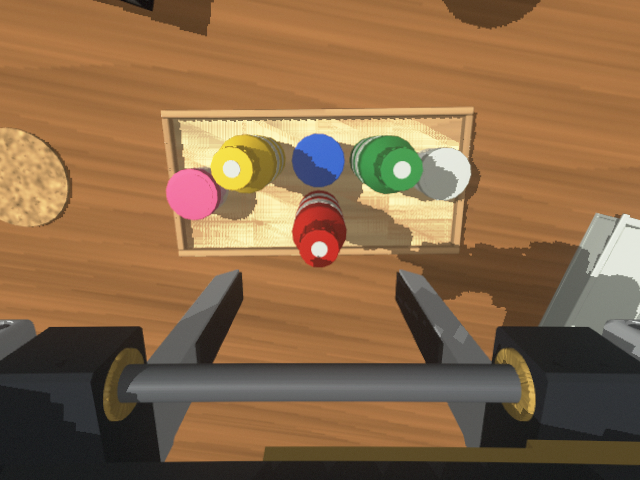

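The wrist picture shows the red cap at (319,249), centred between the finger tips at columns 242 and 398, so I'll descend on it.

```bash
python3 -m jog '0.5 1 -25 0 0 0 0.1;0.5 1 -50 0 0 0 0.1;0.5 1 -75 0 0 0 0.1;0.5 1 -90 0 0 0 0.2;0.5 1 -97 0 0 0 0.3;0.5 1 -98 0 0 0 0.45;0.5 1 -98 0 0 0 0.55;0.5 1 -98 0 0 0 0.6;0.5 1 -98 0 0 0 0.6' 20
python3 -m jog '0 0 0 0 0 0 0.65;0 0 0 0 0 0 0.7;0 0 0 0 0 0 0.8;0 0 0 0 0 0 1;0 0 0 0 0 0 1;0 0 0 0 0 0 1;0 0 0 0 0 0 1' 20
```

```text
time_s: 3.98
ee_pos: [0.5383, 0.0047, 0.1292]
eef_rot: [-1.57, 0.003, -2.978]
force: [0.6, -0.7, 0.2]
grip_width: 0.0477
time_s: 4.57
ee_pos: [0.5386, 0.0046, 0.1297]
eef_rot: [-1.57, 0.004, -2.978]
force: [0.3, -1.4, 5.6]
grip_width: 0.0295
```

```bash
python3 -m jog '0 0 5 0 0 0 1;0 0 15 0 0 0 1;0 0 35 0 0 0 1;0 0 60 0 0 0 1;0 0 80 0 0 0 1;0 0 90 0 0 0 1;0 0 90 0 0 0 1' 20
python3 - <<'E'
from h import *
c=camera("scene");cv2.imwrite("pics/s1.png",c["img"][100:330,150:500,::-1].repeat(2,0).repeat(2,1))
E
```

```text
time_s: 5.15
ee_pos: [0.5393, 0.0046, 0.2221]
eef_rot: [-1.569, 0.007, -2.978]
force: [-0.4, -0.1, -1.0]
grip_width: 0.0294
```

View pics/s1.png

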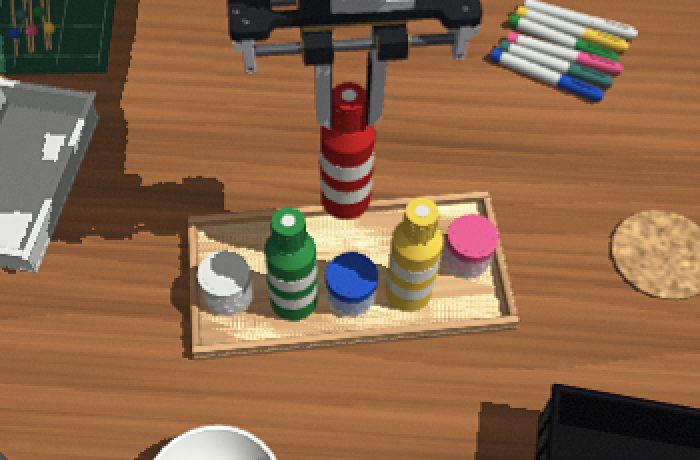

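```bash
cat >> h.py <<'E'
from scipy.spatial.transform import Rotation as Ro
def goto(x,y,z,rpy=(-1.5708,0,-2.977)):
    o=get_obs();p=o["ee_pos"];R0=Ro.from_euler("xyz",o["eef_rot"]);R1=Ro.from_euler("xyz",rpy)
    print("shift",np.round((np.array([x,y,z])-p)*1000,1),"turn",np.round((R1*R0.inv()).as_rotvec(degrees=True),2),"F",np.round(o["force"],1),"gw",round(o["grip_width"],4))
E
python3 - <<'E'
from h import *
goto(.417,-.350,.222)
E
```

```text
shift [-121.7 -354.6    1.8] turn [0.04 0.29 0.07] F [-0.8 -1.1 -0.7] gw 0.0294
```

```bash
python3 -m jog '-3 -8 2 0 0 0 1;-10 -30 2 0 0.3 0 1;-22 -64 2 0 0.3 0 1;-34 -98 2 0 0.3 0 1;-46 -133 2 0 0.3 0 1;-58 -168 2 0 0.3 0 1;-70 -203 2 0 0.3 0 1;-82 -238 2 0 0.3 0 1;-94 -273 2 0 0.3 0 1;-104 -303 2 0 0.3 0 1' 20
python3 - <<'E'
from h import *
goto(.417,-.350,.222)
E
```

```text
time_s: 6.03
ee_pos: [0.4328, -0.3004, 0.2209]
eef_rot: [-1.572, -0.002, -2.979]
force: [0.2, -0.5, -1.0]
grip_width: 0.0294
shift [-15.8 -49.6   1.1] turn [-0.03 -0.11  0.11] F [ 0.2 -0.5 -1. ] gw 0.0294
```

```bash
python3 -m jog '-8 -25 0 0 0 0 1;-14 -43 -2 0 0 0 1;-16 -49.5 -15 0 -0.1 0 1;-16 -49.5 -35 0 -0.1 0 1;-16 -49.5 -55 0 -0.1 0 1;-16 -49.5 -70 0 -0.1 0 1;-16 -49.5 -80 0 -0.1 0 1;-16 -49.5 -85 0 -0.1 0 1;-16 -49.5 -88 0 -0.1 0 1;-16 -49.5 -90 0 -0.1 0 1' 20
python3 - <<'E'
from h import *
goto(.417,-.350,.1257)
c=camera("scene");cv2.imwrite("pics/s2.png",c["img"][80:280,60:360,::-1].repeat(2,0).repeat(2,1))
E
```

```text
time_s: 6.87
ee_pos: [0.4168, -0.3501, 0.1309]
eef_rot: [-1.571, -0.0, -2.979]
force: [0.4, 0.0, -1.3]
grip_width: 0.0293
shift [ 0.2  0.1 -5.2] turn [-0.02 -0.01  0.11] F [ 0.4  0.  -1.3] gw 0.0293
```

View pics/s2.png

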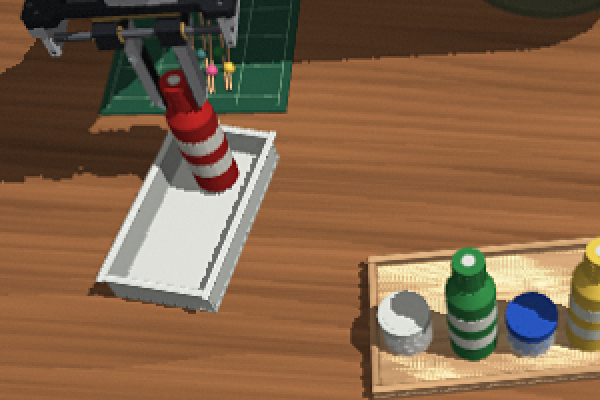

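Red hangs inside the near end of the tray, clear of the walls. I'll lower it the last bit and release.

```bash
python3 -m jog '0 0 -1.5 0 0 0 1;0 0 -3 0 0 0 1;0 0 -4 0 0 0 1;0 0 -4.7 0 0 0 1;0 0 -5 0 0 0 1;0 0 -5 0 0 0 1' 20
```

```text
time_s: 7.42
ee_pos: [0.4168, -0.35, 0.1259]
eef_rot: [-1.571, -0.0, -2.979]
force: [0.4, 0.5, -2.2]
grip_width: 0.0295
```

```bash
python3 -m jog '0 0 -0.5 0 0 0 1;0 0 -1 0 0 0 1;0 0 -1 0 0 0 1' 20;  python3 -m jog '0 0 -0.5 0 0 0 1;0 0 -1 0 0 0 1;0 0 -1 0 0 0 1' 20
```

```text
time_s: 7.67
ee_pos: [0.4171, -0.3503, 0.1257]
eef_rot: [-1.57, 0.001, -2.979]
force: [-2.1, 1.5, 6.8]
grip_width: 0.0298
time_s: 7.92
ee_pos: [0.4173, -0.3504, 0.1257]
eef_rot: [-1.569, 0.001, -2.979]
force: [-1.8, 4.1, 10.6]
grip_width: 0.0295
```

```bash
python3 -m jog '0 0 0 0 0 0 0.66;0 0 0 0 0 0 0.62;0 0 0 0 0 0 0.55;0 0 0 0 0 0 0.45;0 0 0 0 0 0 0.4;0 0 20 0 0 0 0.4;0 0 50 0 0 0 0.4;0 0 80 0 0 0 0.3;0 0 98 0 0 0 0.2;0 0 98 0 0 0 0.1' 20
python3 - <<'E'
from h import *
goto(.6045,-.042,.2235)
E
```

```text
time_s: 8.75
ee_pos: [0.4182, -0.3513, 0.2278]
eef_rot: [-1.564, 0.005, -2.979]
force: [-0.3, 0.6, -0.1]
grip_width: 0.0733
shift [186.3 309.3  -4.3] turn [0.31 0.35 0.11] F [-0.3  0.6 -0.1] gw 0.0733
```

Next is green.

```bash
python3 -m jog '15 25 -4 0.3 0.3 0.1 0.1;33 55 -4 0.3 0.3 0.1 0.1;51 85 -4 0.3 0.3 0.1 0.1;69 115 -4 0.3 0.3 0.1 0.1;87 145 -4 0.3 0.3 0.1 0.1;105 175 -4 0.3 0.3 0.1 0.1;123 205 -4 0.3 0.3 0.1 0.1;141 235 -4 0.3 0.3 0.1 0.1;159 265 -4 0.3 0.3 0.1 0.1;174 290 -4 0.3 0.3 0.1 0.1'
python3 - <<'E'
from h import *
goto(.6045,-.042,.2235)
E
```

```text
time_s: 9.58
ee_pos: [0.5928, -0.059, 0.2227]
eef_rot: [-1.571, -0.0, -2.976]
force: [-0.0, -0.0, -0.4]
grip_width: 0.0846
shift [11.7 17.   0.8] turn [-0.01 -0.01 -0.04] F [-0.  -0.  -0.4] gw 0.0846
```

```bash
python3 -m jog '7 10 0 0 0 0 0.1;11.7 17 0 0 0 0 0.1;11.7 17 0 0 0 0 0.1;11.7 17 0 0 0 0 0.1'
python3 - <<'E'
from h import *
c=camera("wrist");cv2.imwrite("pics/w2.png",c["img"][:,:,::-1])
for th in ["bottle_green","bottle_yellow","pot_blue"]:
    for m in masks_of(th,"wrist")[:1]:
        P,uv=cloud(c,m["mask"])
        zt=np.percentile(P[:,2],98);T=P[P[:,2]>zt-.005]
        print(th,m["conf"],m["extent"],zt,(T.min(0)+T.max(0))/2,T.mean(0))
goto(.6045,-.042,.128)
E
```

```text
time_s: 9.92
ee_pos: [0.6042, -0.0429, 0.2222]
eef_rot: [-1.571, -0.001, -2.977]
force: [-0.3, 0.8, 0.6]
grip_width: 0.0846
bottle_green 0.68 [290.9, 188.3, 347.1, 267.8] 0.15900028588544815 [ 0.60389686 -0.041379    0.15710337] [ 0.60444046 -0.04123486  0.15778692]
bottle_yellow 0.76 [136.1, 190.1, 235.3, 267.3] 0.15927963606341997 [0.58448038 0.07411204 0.15752739] [0.58531221 0.07390529 0.15800811]
pot_blue 0.84 [235.4, 191.7, 288.0, 241.1] 0.05761784363412853 [0.59515202 0.01619494 0.0555452 ] [0.59575578 0.01612771 0.056041  ]
shift [  0.3   1.2 -94.9] turn [0.   0.   0.04] F [ 0.  -0.9 -0.4] gw 0.0846
```

View pics/w2.png

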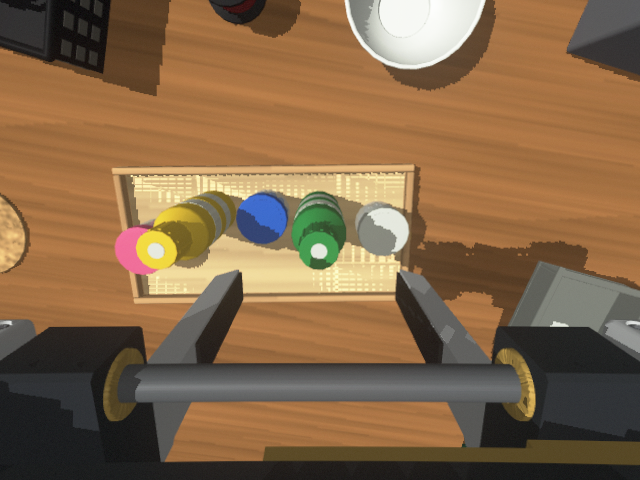

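The green cap sits at (319,251), centred between the fingers. Descend and grip.

```bash
python3 -m jog '0.2 1 -25 0 0 0 0.1;0.2 1 -50 0 0 0 0.1;0.2 1 -75 0 0 0 0.1;0.2 1 -88 0 0 0 0.3;0.2 1 -93 0 0 0 0.45;0.2 1 -93 0 0 0 0.55;0.2 1 -93 0 0 0 0.6;0.2 1 -93 0 0 0 0.6' 20
python3 -m jog '0 0 0 0 0 0 0.65;0 0 0 0 0 0 0.7;0 0 0 0 0 0 0.8;0 0 0 0 0 0 1;0 0 0 0 0 0 1;0 0 0 0 0 0 1;0 0 0 0 0 0 1' 20
python3 -m jog '0 0 5 0 0 0 1;0 0 15 0 0 0 1;0 0 35 0 0 0 1;0 0 60 0 0 0 1;0 0 90 0 0 0 1;0 0 110 0 0 0 1;0 0 118 0 0 0 1;0 0 118 0 0 0 1' 20
python3 - <<'E'
from h import *
goto(.4765,-.3565,.247)
E
```

```text
time_s: 10.78
ee_pos: [0.6049, -0.0425, 0.1313]
eef_rot: [-1.57, 0.002, -2.978]
force: [-0.9, 0.2, 0.2]
grip_width: 0.0548
time_s: 11.37
ee_pos: [0.6051, -0.0425, 0.1317]
eef_rot: [-1.57, 0.003, -2.978]
force: [-0.7, -0.2, 4.3]
grip_width: 0.0295
time_s: 12.03
ee_pos: [0.6056, -0.0425, 0.2518]
eef_rot: [-1.569, 0.006, -2.978]
force: [-0.0, 0.1, -2.6]
grip_width: 0.0292
shift [-129.1 -314.    -4.8] turn [0.05 0.34 0.05] F [-0.   0.1 -2.6] gw 0.0292
```

```bash
python3 -m jog '-4 -9 0 0 0 0 1;-13 -31 0 0 0.3 0 1;-26 -63 0 0 0.3 0 1;-39 -95 0 0 0.3 0 1;-52 -127 0 0 0.3 0 1;-65 -159 0 0 0.3 0 1;-78 -190 0 0 0.3 0 1;-91 -222 0 0 0.3 0 1;-104 -254 0 0 0.3 0 1;-115 -281 0 0 0.3 0 1' 20
python3 - <<'E'
from h import *
goto(.4765,-.3565,.1277)
E
```

```text
time_s: 12.87
ee_pos: [0.4885, -0.3256, 0.2499]
eef_rot: [-1.572, -0.002, -2.979]
force: [-0.3, -0.5, -2.7]
grip_width: 0.03
shift [ -12.   -30.9 -122.2] turn [-0.04 -0.1   0.11] F [-0.3 -0.5 -2.7] gw 0.03
```

```bash
python3 -m jog '-7 -18 0 0 0 0 1;-11 -29 -5 0 0 0 1;-12 -31 -25 0 0 0 1;-12 -31 -50 0 -0.1 0 1;-12 -31 -75 0 -0.1 0 1;-12 -31 -95 0 -0.1 0 1;-12 -31 -108 0 -0.1 0 1;-12 -31 -115 0 -0.1 0 1;-12 -31 -118 0 -0.1 0 1;-12 -31 -118 0 -0.1 0 1' 20
python3 - <<'E'
from h import *
goto(.4765,-.3565,.1277)
c=camera("scene");cv2.imwrite("pics/s3.png",c["img"][80:280,60:360,::-1].repeat(2,0).repeat(2,1))
E
```

```text
time_s: 13.7
ee_pos: [0.4763, -0.3563, 0.1312]
eef_rot: [-1.572, -0.001, -2.979]
force: [-0.7, 0.1, -2.1]
grip_width: 0.0296
shift [ 0.2 -0.2 -3.5] turn [-0.08 -0.06  0.1 ] F [-0.7  0.1 -2.1] gw 0.0296
```

View pics/s3.png

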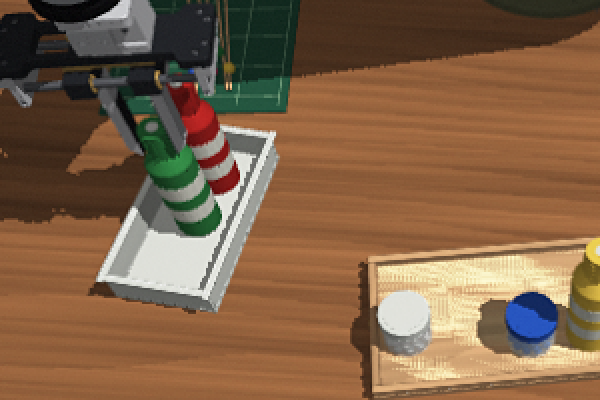

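Green is over the tray's middle slot with red standing upright beside it. Lowering to contact.

```bash
python3 -m jog '0 0 -1.2 0 0 0 1;0 0 -2.2 0 0 0 1;0 0 -3 0 0 0 1;0 0 -3.5 0 0 0 1;0 0 -3.5 0 0 0 1' 20;python3 -m jog '0 0 -0.5 0 0 0 1;0 0 -1 0 0 0 1;0 0 -1 0 0 0 1' 20
```

```text
time_s: 14.17
ee_pos: [0.4766, -0.3565, 0.1286]
eef_rot: [-1.571, 0.0, -2.979]
force: [0.4, -0.9, -1.8]
grip_width: 0.0295
time_s: 14.42
ee_pos: [0.4766, -0.3566, 0.1278]
eef_rot: [-1.571, 0.0, -2.979]
force: [-0.6, -0.1, -1.2]
grip_width: 0.0297
```

```bash
python3 -m jog '0 0 -0.5 0 0 0 1;0 0 -0.8 0 0 0 1;0 0 -0.8 0 0 0 1' 20
```

```text
time_s: 14.67
ee_pos: [0.4769, -0.3568, 0.1278]
eef_rot: [-1.57, 0.001, -2.979]
force: [-2.0, 1.0, 5.3]
grip_width: 0.0295
```

```bash
python3 -m jog '0 0 0 0 0 0 0.66;0 0 0 0 0 0 0.62;0 0 0 0 0 0 0.55;0 0 0 0 0 0 0.45;0 0 0 0 0 0 0.4;0 0 20 0 0 0 0.4;0 0 50 0 0 0 0.4;0 0 80 0 0 0 0.3;0 0 98 0 0 0 0.2;0 0 98 0 0 0 0.1' 20
python3 - <<'E'
from h import *
goto(.5855,.0742,.2235)
E
```

```text
time_s: 15.5
ee_pos: [0.4778, -0.3576, 0.2302]
eef_rot: [-1.565, 0.005, -2.979]
force: [0.8, -0.6, 0.3]
grip_width: 0.0734
shift [107.7 431.8  -6.7] turn [0.26 0.36 0.1 ] F [ 0.8 -0.6  0.3] gw 0.0734
```

```bash
python3 -m jog '6 25 -6 0.3 0.3 0.1 0.1;15 62 -6 0.3 0.3 0.1 0.1;25 100 -6 0.3 0.3 0.1 0.1;34 138 -6 0.3 0.3 0.1 0.1;44 176 -6 0.3 0.3 0.1 0.1;53 214 -6 0.3 0.3 0.1 0.1;63 252 -6 0.3 0.3 0.1 0.1;72 290 -6 0.3 0.3 0.1 0.1;82 328 -6 0.3 0.3 0.1 0.1;91 366 -6 0.3 0.3 0.1 0.1'
python3 - <<'E'
from h import *
goto(.5855,.0742,.2235)
E
```

```text
time_s: 16.33
ee_pos: [0.5688, 0.0104, 0.2233]
eef_rot: [-1.572, 0.0, -2.977]
force: [1.1, -0.2, 0.6]
grip_width: 0.0848
shift [16.7 63.8  0.2] turn [-0.04  0.   -0.  ] F [ 1.1 -0.2  0.6] gw 0.0848
```

```bash
python3 -m jog '8 30 0 0 0 0 0.1;14 54 0 0 0 0 0.1;16.7 64 0 0 0 0 0.1;16.7 64 0 0 0 0 0.1;16.7 64 0 0 0 0 0.1'
python3 - <<'E'
from h import *
c=camera("wrist");cv2.imwrite("pics/w3.png",c["img"][:,:,::-1])
for th in ["bottle_yellow","pot_blue"]:
    for m in masks_of(th,"wrist")[:1]:
        P,uv=cloud(c,m["mask"])
        zt=np.percentile(P[:,2],98);T=P[P[:,2]>zt-.005]
        print(th,m["conf"],m["extent"],zt,(T.min(0)+T.max(0))/2,T.mean(0))
goto(.5855,.0742,.128)
E
```

```text
time_s: 16.75
ee_pos: [0.5852, 0.0738, 0.2226]
eef_rot: [-1.571, -0.001, -2.977]
force: [0.1, -0.4, -0.2]
grip_width: 0.0845
bottle_yellow 0.98 [292.9, 189.9, 345.7, 270.4] 0.15909118063467437 [0.58513569 0.0749257  0.15718893] [0.58556776 0.07541016 0.15782036]
pot_blue 0.78 [346.7, 191.4, 400.9, 240.9] 0.05747996598392515 [0.59530507 0.01712223 0.05555193] [0.59576002 0.01719742 0.05594673]
shift [  0.2   1.2 -95.3] turn [-0.04 -0.    0.09] F [-0.3  0.2 -0.3] gw 0.0848
```

View pics/w3.png

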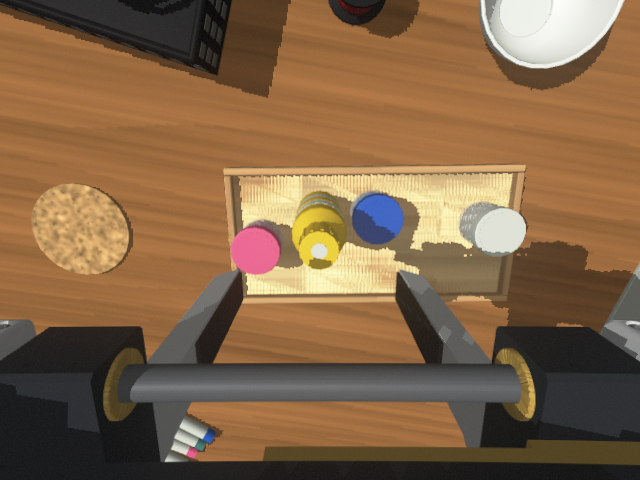

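The yellow cap at (319,250) is centred.

```bash
python3 -m jog '0.2 1 -25 0 0 0 0.1;0.2 1 -50 0 0 0 0.1;0.2 1 -75 0 0 0 0.1;0.2 1 -88 0 0 0 0.3;0.2 1 -93 0 0 0 0.45;0.2 1 -93 0 0 0 0.55;0.2 1 -93 0 0 0 0.6;0.2 1 -93 0 0 0 0.6' 20
python3 -m jog '0 0 0 0 0 0 0.65;0 0 0 0 0 0 0.7;0 0 0 0 0 0 0.8;0 0 0 0 0 0 1;0 0 0 0 0 0 1;0 0 0 0 0 0 1;0 0 0 0 0 0 1' 20
python3 -m jog '0 0 5 0 0 0 1;0 0 15 0 0 0 1;0 0 35 0 0 0 1;0 0 60 0 0 0 1;0 0 90 0 0 0 1;0 0 110 0 0 0 1;0 0 118 0 0 0 1;0 0 118 0 0 0 1' 20
python3 - <<'E'
from h import *
goto(.536,-.363,.25)
E
```

```text
time_s: 17.57
ee_pos: [0.5861, 0.0737, 0.1317]
eef_rot: [-1.571, 0.002, -2.979]
force: [0.2, 1.1, -0.0]
grip_width: 0.0549
time_s: 18.15
ee_pos: [0.5863, 0.0737, 0.132]
eef_rot: [-1.571, 0.003, -2.979]
force: [-0.9, 1.2, 4.3]
grip_width: 0.0296
time_s: 18.82
ee_pos: [0.5868, 0.0738, 0.252]
eef_rot: [-1.571, 0.006, -2.979]
force: [0.0, 0.2, -1.9]
grip_width: 0.0295
shift [ -50.8 -436.8   -2. ] turn [-0.06  0.33  0.11] F [ 0.   0.2 -1.9] gw 0.0295
```

```bash
python3 -m jog '-1 -9 0 0 0 0 1;-4 -34 0 0 0.3 0 1;-8 -69 0 0 0.3 0 1;-12 -104 0 0 0.3 0 1;-16 -139 0 0 0.3 0 1;-20 -174 0 0 0.3 0 1;-24 -209 0 0 0.3 0 1;-28 -244 0 0 0.3 0 1;-32 -279 0 0 0.3 0 1;-36 -310 0 0 0.3 0 1' 20
python3 - <<'E'
from h import *
goto(.536,-.363,.25)
E
```

```text
time_s: 19.65
ee_pos: [0.5494, -0.2387, 0.2501]
eef_rot: [-1.573, -0.002, -2.98]
force: [0.6, -0.3, -0.9]
grip_width: 0.0299
shift [-1.340e+01 -1.243e+02 -1.000e-01] turn [-0.12 -0.12  0.16] F [ 0.6 -0.3 -0.9] gw 0.0299
```

```bash
python3 -m jog '-2 -30 0 0 0 0 1;-6 -60 0 0 0 0 1;-10 -90 0 -0.1 -0.1 0.1 1;-13 -114 0 -0.1 -0.1 0.1 1;-13.5 -124 0 -0.1 -0.1 0.1 1;-13.5 -124 0 -0.1 -0.1 0.1 1' 20
python3 - <<'E'
from h import *
goto(.536,-.363,.128)
E
```

```text
time_s: 20.15
ee_pos: [0.5346, -0.3647, 0.2479]
eef_rot: [-1.573, -0.003, -2.981]
force: [-0.1, -0.4, -2.6]
grip_width: 0.0297
shift [   1.4    1.7 -119.9] turn [-0.11 -0.17  0.21] F [-0.1 -0.4 -2.6] gw 0.0297
```

```bash
python3 -m jog '1 1.5 -10 0 0 0 1;1 1.5 -30 -0.1 -0.2 0.2 1;1 1.5 -55 -0.1 -0.2 0.2 1;1 1.5 -80 -0.1 -0.2 0.2 1;1 1.5 -98 -0.1 -0.2 0.2 1;1 1.5 -109 -0.1 -0.2 0.2 1;1 1.5 -115 -0.1 -0.2 0.2 1;1 1.5 -117 -0.1 -0.2 0.2 1;1 1.5 -117 -0.1 -0.2 0.2 1' 20
python3 - <<'E'
from h import *
goto(.536,-.363,.128)
c=camera("scene");cv2.imwrite("pics/s4.png",c["img"][80:280,60:360,::-1].repeat(2,0).repeat(2,1))
E
```

```text
time_s: 20.9
ee_pos: [0.5359, -0.3628, 0.1312]
eef_rot: [-1.571, 0.001, -2.977]
force: [0.3, 0.9, -2.1]
grip_width: 0.0298
shift [ 0.1 -0.2 -3.2] turn [ 0.    0.06 -0.02] F [ 0.3  0.9 -2.1] gw 0.0298
```

View pics/s4.png

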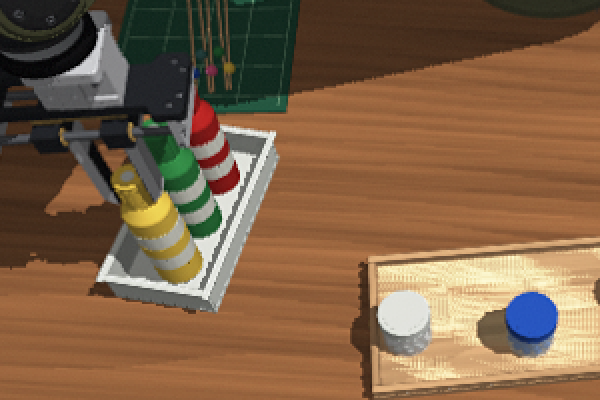

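Yellow is over the far slot with the other two upright. Lower it and release.

```bash
python3 -m jog '0 0 -1.2 0 0 0 1;0 0 -2.2 0 0 0 1;0 0 -3 0 0 0 1;0 0 -3.5 0 0 0 1;0 0 -3.5 0 0 0 1' 20;python3 -m jog '0 0 -0.5 0 0 0 1;0 0 -0.8 0 0 0 1;0 0 -0.8 0 0 0 1' 20
```

```text
time_s: 21.37
ee_pos: [0.536, -0.3631, 0.1283]
eef_rot: [-1.57, 0.001, -2.977]
force: [-0.1, 0.6, -2.3]
grip_width: 0.0295
time_s: 21.62
ee_pos: [0.5361, -0.3632, 0.1281]
eef_rot: [-1.569, 0.002, -2.977]
force: [-0.7, 1.2, 3.9]
grip_width: 0.0296
```

```bash
python3 -m jog '0 0 0 0 0 0 0.66;0 0 0 0 0 0 0.62;0 0 0 0 0 0 0.55;0 0 0 0 0 0 0.45;0 0 0 0 0 0 0.4;0 0 20 0 0 0 0.4;0 0 50 0 0 0 0.4;0 0 80 0 0 0 0.3;0 0 90 0 0 0 0.2;0 0 90 0 0 0 0.1' 20
python3 - <<'E'
from h import *
goto(.5955,.016,.215)
E
```

```text
time_s: 22.45
ee_pos: [0.5369, -0.3638, 0.221]
eef_rot: [-1.566, 0.005, -2.977]
force: [-0.0, -0.3, -0.1]
grip_width: 0.0734
shift [ 58.6 379.8  -6. ] turn [ 0.23  0.35 -0.01] F [-0.  -0.3 -0.1] gw 0.0734
```

```bash
python3 -m jog '3 20 -6 0.2 0.3 0 0.2;8 54 -6 0.2 0.3 0 0.2;13 88 -6 0.2 0.3 0 0.2;18 122 -6 0.2 0.3 0 0.2;24 156 -6 0.2 0.3 0 0.2;29 190 -6 0.2 0.3 0 0.2;34 224 -6 0.2 0.3 0 0.2;40 258 -6 0.2 0.3 0 0.2;45 292 -6 0.2 0.3 0 0.2;50 326 -6 0.2 0.3 0 0.2'
python3 - <<'E'
from h import *
goto(.5955,.016,.215)
c=camera("scene");cv2.imwrite("pics/s5.png",c["img"][80:280,60:360,::-1].repeat(2,0).repeat(2,1))
E
```

```text
time_s: 23.28
ee_pos: [0.5863, -0.036, 0.213]
eef_rot: [-1.571, -0.001, -2.977]
force: [0.5, -0.0, -0.0]
grip_width: 0.0749
shift [ 9.2 52.   2. ] turn [ 0.01 -0.08 -0.01] F [ 0.5 -0.  -0. ] gw 0.0749
```

View pics/s5.png

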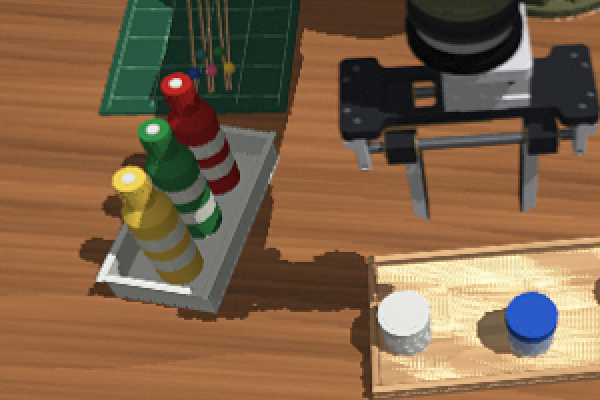

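The three bottles stand upright in the tray. On to the pot.

```bash
python3 -m jog '5 26 0 0 0 0 0.15;8 44 0 0 0 0 0.15;9.2 52 0 0 0 0 0.15;9.2 52 0 0 0 0 0.15;9.2 52 -20 0 0 0 0.15;9.2 52 -50 0 0 0 0.15;9.2 52 -80 0 0 0 0.15;9.2 52 -100 0 0 0 0.15;9.2 52 -105 0 0 0 0.15;9.2 52 -105 0 0 0 0.15' 12
python3 - <<'E'
from h import *
goto(.5955,.016,.029)
c=camera("wrist");cv2.imwrite("pics/w4.png",c["img"][:,:,::-1])
for th in ["pot_blue"]:
    for m in masks_of(th,"wrist")[:1]:
        P,uv=cloud(c,m["mask"])
        zt=np.percentile(P[:,2],98);T=P[P[:,2]>zt-.005]
        print(th,m["conf"],m["extent"],zt,(T.min(0)+T.max(0))/2,T.mean(0))
E
```

```text
time_s: 24.17
ee_pos: [0.5953, 0.0201, 0.1067]
eef_rot: [-1.573, -0.004, -2.975]
force: [0.6, -0.0, 0.5]
grip_width: 0.08
shift [  0.2  -4.1 -77.7] turn [-0.06 -0.24 -0.14] F [ 0.6 -0.   0.5] gw 0.08
```

View pics/w4.png

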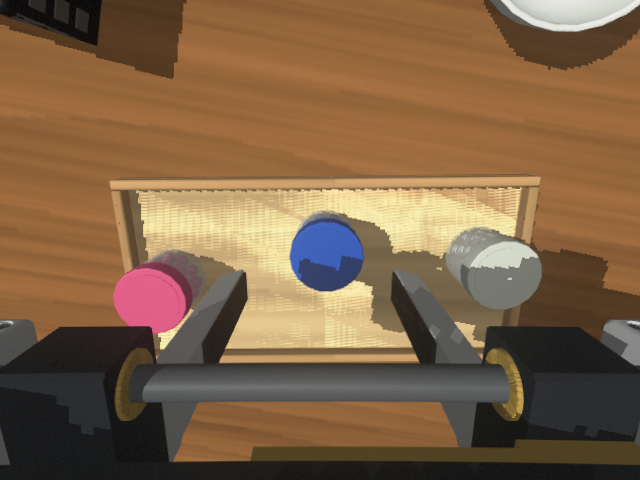

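The blue lid at (327,255) sits slightly right of centre (320), which matches the 4 mm offset in y. I'll correct that while descending.

```bash
python3 -m jog '0 -4 -8 -0.1 -0.2 -0.1 0.18;0 -4 -25 -0.1 -0.2 -0.1 0.18;0 -4 -45 -0.1 -0.2 -0.1 0.18;0 -4 -63 -0.1 -0.2 -0.1 0.2;0 -4 -74 -0.1 -0.2 -0.1 0.25;0 -4 -77 -0.1 -0.2 -0.1 0.3;0 -4 -77 -0.1 -0.2 -0.1 0.33;0 -4 -77 -0.1 -0.2 -0.1 0.36;0 -4 -77 -0.1 -0.2 -0.1 0.38' 12
python3 - <<'E'
from h import *
goto(.5955,.016,.029)
E
python3 -m jog '0 0 0 0 0 0 0.4;0 0 0 0 0 0 0.42;0 0 0 0 0 0 0.45;0 0 0 0 0 0 0.6;0 0 0 0 0 0 0.8;0 0 0 0 0 0 0.8;0 0 0 0 0 0 0.8' 12
```

```text
time_s: 25.02
ee_pos: [0.5973, 0.0164, 0.0336]
eef_rot: [-1.569, 0.005, -2.976]
force: [0.8, 0.4, 0.8]
grip_width: 0.059
shift [-1.8 -0.4 -4.6] turn [ 0.05  0.32 -0.06] F [0.8 0.4 0.8] gw 0.059
time_s: 25.6
ee_pos: [0.5976, 0.0163, 0.0341]
eef_rot: [-1.569, 0.006, -2.976]
force: [-1.2, -0.6, 5.6]
grip_width: 0.0514
```

```bash
python3 -m jog '0 0 5 0 0 0 0.8;0 0 15 0 0 0 0.8;0 0 35 0 0 0 0.8;0 0 60 0 0 0 0.8;0 0 80 0 0 0 0.8;0 0 85 0 0 0 0.8;0 0 85 0 0 0 0.8' 12
python3 - <<'E'
from h import *
goto(.519,.3437,.117)
c=camera("wrist");cv2.imwrite("pics/w5.png",c["img"][:,:,::-1])
for th in ["cork_mat","pot_blue"]:
    for m in masks_of(th,"wrist")[:1]:
        P,uv=cloud(c,m["mask"])
        zt=np.percentile(P[:,2],98);T=P[P[:,2]>zt-.005]
        print(th,m["conf"],m["extent"],zt,(T.min(0)+T.max(0))/2,T.mean(0))
E
```

```text
time_s: 26.18
ee_pos: [0.5982, 0.0164, 0.1208]
eef_rot: [-1.568, 0.009, -2.976]
force: [0.9, 0.9, -1.3]
grip_width: 0.0519
shift [-79.2 327.3  -3.8] turn [ 0.05  0.54 -0.06] F [ 0.9  0.9 -1.3] gw 0.0519
cork_mat 0.4 [2.2, 261.7, 3.6, 289.6] 0.0034294115010008942 [0.51163233 0.29137815 0.00126501] [0.51170471 0.2910008  0.00154846]
pot_blue 0.67 [269.0, 238.4, 370.9, 354.2] 0.14405669399873877 [0.59482711 0.01708283 0.14217816] [0.59638786 0.01748141 0.14278489]
```

View pics/w5.png

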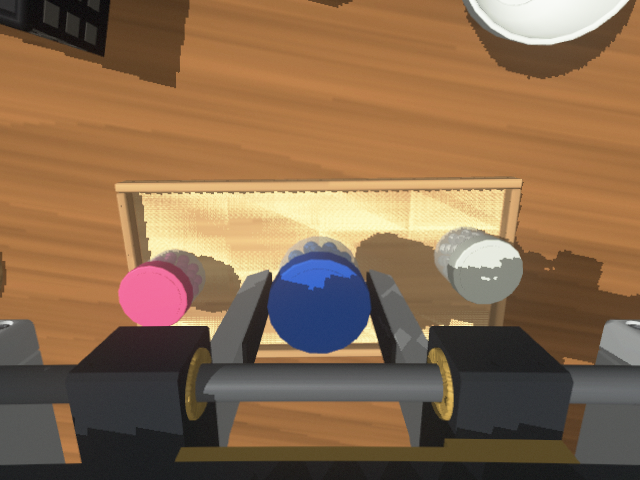

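```bash
python3 -c "
from station import get_obs;print(get_obs()['qpos'])"
python3 -m jog '-2 8 0 0 0 0 0.8;-8 33 0 0 0.2 0 0.8;-16 67 0 0 0.3 0 0.8;-25 102 0 0 0.3 0 0.8;-33 136 0 0 0.3 0 0.8;-41 171 0 0 0.3 0 0.8;-50 205 0 0 0.3 0 0.8;-58 240 0 0 0.3 0 0.8;-66 274 0 0 0.3 0 0.8;-72 298 0 0 0.3 0 0.8' 12
python3 - <<'E'
from h import *
goto(.519,.3437,.117)
E
```

```text
[-3.36365606e-02  4.82561403e-01  1.47992996e+00 -6.82156275e-04
  1.17465951e+00  1.37180056e+00]
time_s: 27.17
ee_pos: [0.5231, 0.3173, 0.1165]
eef_rot: [-1.57, -0.003, -2.974]
force: [0.5, -0.5, 0.1]
grip_width: 0.0515
shift [-4.1 26.4  0.5] turn [ 0.07 -0.14 -0.15] F [ 0.5 -0.5  0.1] gw 0.0515
```

```bash
python3 -m jog '-3 16 0 0 0 0 0.8;-4 25 0 0 0.1 0 0.8;-4 26.5 -10 0 0.2 0 0.8;-4 26.5 -30 0 0.2 0 0.8;-4 26.5 -45 0 0.2 0 0.8;-4 26.5 -53 0 0.2 0 0.8;-4 26.5 -55 0 0.2 0 0.8;-4 26.5 -55 0 0.2 0 0.8' 12
python3 - <<'E'
from h import *
goto(.519,.3437,.0301)
for n in ["wrist","top","scene"]:
    c=camera(n);cv2.imwrite(f"pics/{n}6.png",c["img"][:,:,::-1])
    for th in ["cork_mat","pot_blue"]:
      for m in masks_of(th,n)[:1]:
        P,uv=cloud(c,m["mask"])
        zt=np.percentile(P[:,2],98);T=P[P[:,2]>zt-.005]
        print(n,th,m["conf"],m["extent"],zt,(T.min(0)+T.max(0))/2,T.mean(0))
E
```

```text
time_s: 27.83
ee_pos: [0.5192, 0.343, 0.0609]
eef_rot: [-1.57, -0.007, -2.975]
force: [-0.1, 0.0, -1.0]
grip_width: 0.052
shift [ -0.2   0.7 -30.8] turn [ 0.11 -0.4  -0.1 ] F [-0.1  0.  -1. ] gw 0.052
wrist cork_mat 0.76 [238.9, 176.3, 393.0, 281.5] 0.005250912190166523 [0.53111795 0.34523545 0.03666768] [0.53734837 0.34940862 0.00419919]
wrist pot_blue 0.85 [266.4, 237.1, 372.3, 354.3] 0.08424252000895409 [0.51632306 0.34372928 0.08235276] [0.51769305 0.34411724 0.08293143]
top cork_mat 0.89 [86.1, 259.2, 146.5, 316.1] 0.006728216739347309 [0.5115665  0.32687783 0.08240069] [0.49725661 0.33112884 0.0046013 ]
top pot_blue 0.9 [80.0, 264.1, 122.9, 293.2] 0.19161111043046508 [0.49504372 0.28794592 0.26141264] [0.50116412 0.28650668 0.20990675]
scene cork_mat 0.89 [454.2, 206.0, 510.2, 253.2] 0.006779045261251856 [0.51944603 0.34319263 0.0377175 ] [0.52838694 0.33788378 0.00441395]
scene pot_blue 0.64 [476.2, 198.2, 507.4, 229.8] 0.08614933995684189 [0.52275516 0.34493203 0.08421847] [0.5239642  0.3464231  0.08390953]
```

View pics/wrist6.png

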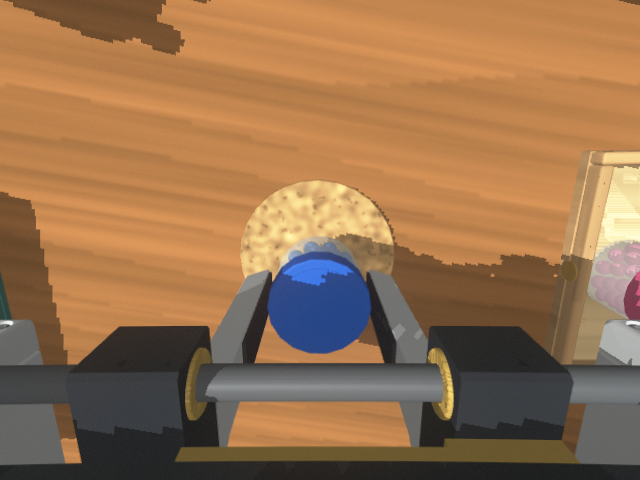

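View pics/scene6.png

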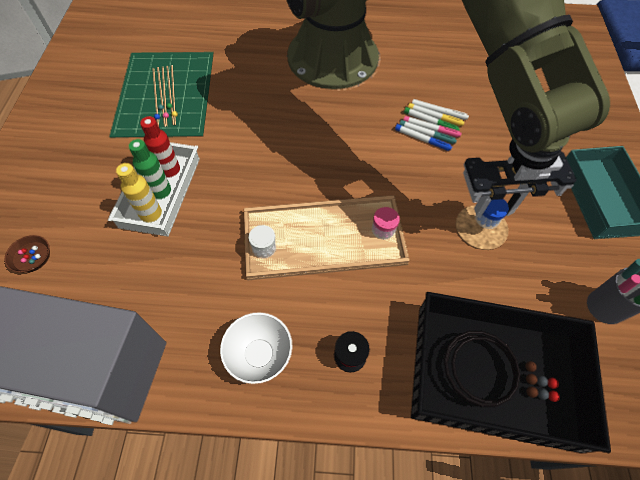

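```bash
python3 - <<'E'
from h import *
c=camera("wrist")
m=masks_of("cork_mat","wrist")[0]["mask"]
P,uv=cloud(c,m); ok=(P[:,2]<.008)&(P[:,2]>-.003);P=P[ok];uv=uv[ok]
# topmost pixel per column
E=[]
for u in np.unique(uv[:,0]):
    i=np.where(uv[:,0]==u)[0];E.append(P[i[np.argmin(uv[i,1])]])
E=np.array(E)
r=least_squares(lambda q:np.hypot(E[:,0]-q[0],E[:,1]-q[1])-.055,[.517,.3435],loss="soft_l1",f_scale=.001)
print(r.x,np.abs(r.fun).mean())
goto(.519,.3437,.0301)
E
```

```text
[0.51480888 0.34526352] 0.00029986807908808906
shift [ -0.1  -0.2 -31.5] turn [ 0.07 -0.34 -0.15] F [-0.5 -0.4  0. ] gw 0.0518
```

```bash
python3 -m jog '-1 0 -5 0 -0.3 0 0.8;-2 0.5 -12 0 -0.5 0 0.8;-2 0.5 -20 0 -0.5 0 0.8;-2 0.5 -25 0 -0.5 0 0.8;-2 0.5 -28 0 -0.5 0 0.8;-2 0.5 -29 0 -0.5 0 0.8;-2 0.5 -29 0 -0.5 0 0.8;-2 0.5 -29 0 -0.5 0 0.8' 12
python3 -c "
from h import *
goto(.517,.344,.0301)"
```

```text
time_s: 29.05
ee_pos: [0.5172, 0.3444, 0.0328]
eef_rot: [-1.569, 0.003, -2.974]
force: [-0.4, 0.1, -0.1]
grip_width: 0.0516
shift [-0.2 -0.4 -2.7] turn [ 0.06  0.18 -0.15] F [-0.4  0.1 -0.1] gw 0.0516
```

```bash
python3 -m jog '0 0 -1 0 0 0 0.8;0 0 -2 0 0 0 0.8;0 0 -2.6 0 0 0 0.8;0 0 -2.6 0 0 0 0.8' 12;python3 -m jog '0 0 -0.5 0 0 0 0.8;0 0 -0.8 0 0 0 0.8;0 0 -0.8 0 0 0 0.8' 12
```

```text
time_s: 29.38
ee_pos: [0.5172, 0.3444, 0.0301]
eef_rot: [-1.569, 0.003, -2.974]
force: [-0.0, 0.5, -0.3]
grip_width: 0.0517
time_s: 29.63
ee_pos: [0.5173, 0.3444, 0.0301]
eef_rot: [-1.569, 0.003, -2.974]
force: [-3.2, -1.3, 6.2]
grip_width: 0.0515
```

```bash
python3 -m jog '0 0 0 0 0 0 0.43;0 0 0 0 0 0 0.4;0 0 0 0 0 0 0.35;0 0 0 0 0 0 0.28;0 0 0 0 0 0 0.2;0 0 0 0 0 0 0.2;0 0 20 0 0 0 0.2;0 0 50 0 0 0 0.2;0 0 80 0 0 0 0.2;0 0 110 0 0 0 0.2' 12
python3 -m jog '0 0 30 0 0 0 0.1;0 0 65 0 0 0 0.1;-3 -20 85 0 0 0 0.1;-6 -50 85 0 0 0 0.1;-9 -80 85 0 0 0 0.1;-12 -110 85 0 0 0 0.1;-15 -140 85 0 0 0 0.1;-18 -170 85 0 0 0 0.1'
python3 - <<'E'
from h import *
for n in ["wrist","top","scene"]:
    c=camera(n);cv2.imwrite(f"pics/{n}7.png",c["img"][:,:,::-1])
    for th in ["cork_mat","pot_blue","bottle_red","bottle_green","bottle_yellow","pot_pink","pot_white"]:
      for m in masks_of(th,n)[:1]:
        P,uv=cloud(c,m["mask"])
        if len(P)<100: continue
        zt=np.percentile(P[:,2],98);T=P[P[:,2]>zt-.005]
        print(n,th,m["conf"],m["extent"],"%.3f"%zt,np.round((T.min(0)+T.max(0))[:2]/2,4),np.round(T.mean(0),4))
E
```

```text
time_s: 30.47
ee_pos: [0.5171, 0.3443, 0.1413]
eef_rot: [-1.569, 0.003, -2.974]
force: [0.1, -0.1, -0.6]
grip_width: 0.0749
time_s: 31.13
ee_pos: [0.4987, 0.173, 0.2264]
eef_rot: [-1.569, 0.003, -2.974]
force: [0.8, -0.5, -0.1]
grip_width: 0.0846
wrist cork_mat 0.89 [121.8, 118.1, 223.4, 219.7] 0.006 [0.5157 0.3457] [0.5217 0.3358 0.004 ]
wrist pot_blue 0.69 [122.5, 151.1, 195.3, 200.7] 0.054 [0.5137 0.3447] [0.5144 0.344  0.0522]
wrist bottle_green 0.61 [325.2, 95.0, 640.0, 250.0] 0.021 [0.5657 0.0122] [0.5707 0.019  0.0194]
wrist pot_pink 0.73 [338.2, 157.6, 387.4, 211.3] 0.058 [0.541  0.1361] [0.5417 0.1362 0.056 ]
wrist pot_white 0.68 [567.1, 134.6, 639.0, 188.9] 0.057 [ 0.6017 -0.1056] [ 0.6007 -0.1032  0.0558]
top cork_mat 0.76 [95.2, 293.3, 140.5, 309.0] 0.006 [0.4829 0.285 ] [0.4833 0.3308 0.0048]
top bottle_red 0.92 [495.1, 338.1, 555.6, 368.0] 0.154 [ 0.4147 -0.3485] [ 0.4149 -0.3481  0.1524]
top bottle_green 0.96 [498.4, 300.3, 556.8, 330.1] 0.154 [ 0.4756 -0.3554] [ 0.4755 -0.3555  0.1526]
top bottle_yellow 0.98 [497.3, 260.5, 559.5, 297.0] 0.154 [ 0.5348 -0.3627] [ 0.5345 -0.3622  0.1526]
top pot_pink 0.63 [225.8, 250.5, 244.8, 286.9] 0.356 [0.4969 0.0863] [0.4976 0.0862 0.3572]
top pot_white 0.74 [357.1, 221.4, 387.6, 256.2] 0.058 [ 0.6025 -0.1099] [ 0.6016 -0.1103  0.0552]
scene cork_mat 0.75 [453.4, 206.6, 508.1, 250.0] 0.006 [0.517 0.342] [0.529  0.3368 0.0038]
scene pot_blue 0.69 [469.7, 202.6, 502.2, 235.8] 0.054 [0.5167 0.3437] [0.5164 0.3434 0.0517]
scene bottle_red 0.91 [140.5, 113.4, 178.6, 180.0] 0.155 [ 0.416  -0.3487] [ 0.4177 -0.349   0.1539]
scene bottle_green 0.66 [128.5, 140.3, 168.4, 197.4] 0.154 [ 0.4785 -0.356 ] [ 0.4793 -0.3557  0.1529]
scene bottle_yellow 0.97 [116.4, 158.6, 162.6, 222.2] 0.154 [ 0.5365 -0.3627] [ 0.5378 -0.3619  0.153 ]
scene pot_white 0.96 [246.1, 223.4, 274.3, 257.7] 0.058 [ 0.6039 -0.111 ] [ 0.6051 -0.1106  0.0558]
```

View pics/top7.png

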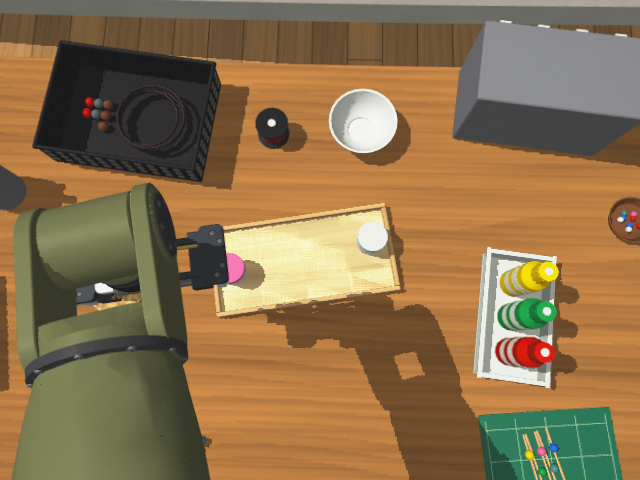

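View pics/scene7.png

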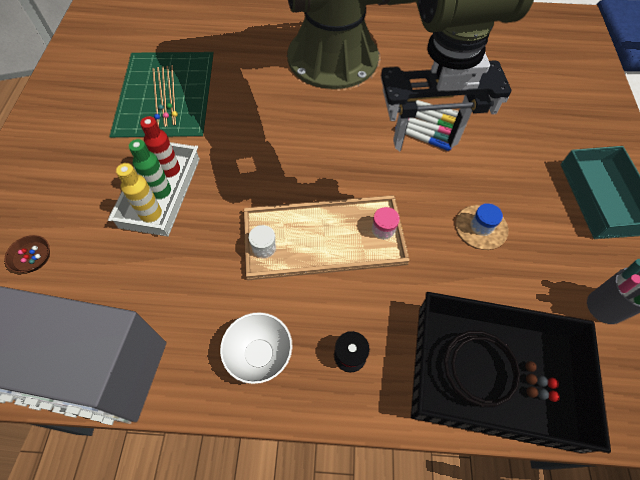

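The blue pot stands upright on the mat, about 2 mm off its centre, and all three bottles stand upright in the tray. Now I'll return them, yellow first.

```bash
python3 -m jog '2 -25 0 0 0 0 0.1;4 -60 0 0 0 0 0.1;7 -97 0 0 0 0 0.1;10 -134 0 0 0 0 0.1;12 -171 0 0 0 0 0.1;15 -208 0 0 0 0 0.1;17 -245 0 0 0 0 0.1;20 -282 0 0 0 0 0.1;22 -319 0 0 0 0 0.1;25 -356 0 0 0 0 0.1'
python3 -m jog '3 -37 0 0 0 0 0.1;6 -74 0 0 0 0 0.1;9 -110 0 0 0 0 0.1;12 -140 0 0 0 0 0.1;13 -155 0 0 0 0 0.1;13 -158 0 0 0 0 0.1'
python3 -c "
from h import *
goto(.536,-.363,.128)"
```

```text
time_s: 33.17
ee_pos: [0.5238, -0.1836, 0.2264]
eef_rot: [-1.569, 0.003, -2.974]
force: [0.8, 0.0, 0.4]
grip_width: 0.0847
time_s: 33.67
ee_pos: [0.5363, -0.3441, 0.2256]
eef_rot: [-1.569, 0.002, -2.977]
force: [0.5, 0.4, -0.2]
grip_width: 0.0847
shift [ -0.3 -18.9 -97.6] turn [0.05 0.14 0.01] F [ 0.5  0.4 -0.2] gw 0.0847
```

```bash
python3 -m jog '0 -12 0 0 0.1 0 0.1;-0.3 -18.9 0 0 0.1 0 0.1;-0.3 -18.9 -5 0 0.1 0 0.1;-0.3 -18.9 -30 0 0.1 0 0.1;-0.3 -18.9 -55 0 0.1 0 0.1;-0.3 -18.9 -80 0 0.1 0 0.2;-0.3 -18.9 -93 0 0.1 0 0.3;-0.3 -18.9 -97 0 0.1 0 0.4;-0.3 -18.9 -97 0 0.1 0 0.5;-0.3 -18.9 -97 0 0.1 0 0.55' 20
python3 -c "
from h import *
goto(.536,-.363,.128)"
```

```text
time_s: 34.5
ee_pos: [0.5365, -0.363, 0.13]
eef_rot: [-1.568, 0.002, -2.977]
force: [0.4, -0.2, 0.1]
grip_width: 0.0548
shift [-0.5 -0.  -2. ] turn [ 0.12  0.12 -0.02] F [ 0.4 -0.2  0.1] gw 0.0548
```

```bash
python3 -m jog '-0.4 0 0 0 0 0 0.62;-0.4 0 0 0 0 0 0.66;-0.4 0 0 0 0 0 0.7;-0.4 0 0 0 0 0 1;-0.4 0 0 0 0 0 1;-0.4 0 0 0 0 0 1;-0.4 0 0 0 0 0 1' 20
python3 -m jog '0 0 5 0 0 0 1;0 0 15 0 0 0 1;0 0 35 0 0 0 1;0 0 60 0 0 0 1;0 0 85 0 0 0 1;0 0 100 0 0 0 1;0 0 105 0 0 0 1;0 0 105 0 0 0 1' 20
python3 -c "
from h import *
goto(.5863,.0737,.235)"
```

```text
time_s: 35.08
ee_pos: [0.5364, -0.3632, 0.1307]
eef_rot: [-1.568, 0.003, -2.977]
force: [0.2, 0.0, 6.5]
grip_width: 0.0296
time_s: 35.75
ee_pos: [0.5366, -0.3633, 0.2371]
eef_rot: [-1.566, 0.004, -2.977]
force: [-0.2, 0.3, -2.5]
grip_width: 0.0298
shift [ 49.7 437.   -2.1] turn [ 0.22  0.26 -0.01] F [-0.2  0.3 -2.5] gw 0.0298
```

```bash
python3 -m jog '1 9 0 0 0 0 1;4 34 0 0.2 0.2 0 1;8 69 0 0.2 0.2 0 1;12 104 0 0.2 0.2 0 1;16 139 0 0.2 0.2 0 1;20 174 0 0.2 0.2 0 1;24 209 0 0.2 0.2 0 1;28 244 0 0.2 0.2 0 1;32 279 0 0.2 0.2 0 1;36 310 0 0.2 0.2 0 1' 20
python3 -c "
from h import *
goto(.5863,.0737,.235)"
```

```text
time_s: 36.58
ee_pos: [0.5718, -0.0506, 0.2357]
eef_rot: [-1.571, -0.001, -2.976]
force: [0.4, -0.4, -2.1]
grip_width: 0.0298
shift [ 14.5 124.3  -0.7] turn [-0.01 -0.06 -0.04] F [ 0.4 -0.4 -2.1] gw 0.0298
```

```bash
python3 -m jog '4 32 0 0 0 0 1;8 64 0 0 0 0 1;11 92 0 0 0 0 1;13.5 114 0 0 0 0 1;14.5 124 0 0 0 0 1;14.5 124.3 -5 0 0 0 1;14.5 124.3 -25 0 0 0 1;14.5 124.3 -50 0 0 0 1;14.5 124.3 -70 0 0 0 1;14.5 124.3 -80 0 0 0 1' 20
python3 -c "
from h import *
goto(.5863,.0737,.1347)"
```

```text
time_s: 37.42
ee_pos: [0.5848, 0.0725, 0.1522]
eef_rot: [-1.571, -0.006, -2.977]
force: [-0.1, -0.1, -2.3]
grip_width: 0.0296
shift [  1.5   1.2 -17.5] turn [ 0.02 -0.32  0.01] F [-0.1 -0.1 -2.3] gw 0.0296
```

```bash
python3 -m jog '1 1 -4 0 -0.2 0 1;1.5 1.2 -9 0 -0.4 0 1;1.5 1.2 -13 0 -0.4 0 1;1.5 1.2 -15 0 -0.4 0 1;1.5 1.2 -15.5 0 -0.4 0 1;1.5 1.2 -15.5 0 -0.4 0 1;1.5 1.2 -15.5 0 -0.4 0 1' 20
python3 -c "
from h import *
goto(.5863,.0737,.1347)"
```

```text
time_s: 38.0
ee_pos: [0.5865, 0.0737, 0.1372]
eef_rot: [-1.57, 0.002, -2.977]
force: [0.3, 0.3, -2.2]
grip_width: 0.0295
shift [-0.2 -0.  -2.5] turn [0.02 0.13 0.01] F [ 0.3  0.3 -2.2] gw 0.0295
```

```bash
python3 -m jog '-0.2 0 -1 0 0 0 1;-0.2 0 -2 0 0 0 1;-0.2 0 -2.5 0 0 0 1;-0.2 0 -2.5 0 0 0 1' 20;python3 -m jog '0 0 -0.5 0 0 0 1;0 0 -0.8 0 0 0 1;0 0 -0.8 0 0 0 1' 20
```

```text
time_s: 38.33
ee_pos: [0.5863, 0.0737, 0.1348]
eef_rot: [-1.57, 0.002, -2.977]
force: [0.7, 1.0, -1.9]
grip_width: 0.0293
time_s: 38.58
ee_pos: [0.5867, 0.0738, 0.1347]
eef_rot: [-1.57, 0.004, -2.977]
force: [-0.9, 0.4, 4.2]
grip_width: 0.0296
```

Contact came at the expected height. Release and rise.

```bash
python3 -m jog '0 0 0 0 0 0 0.66;0 0 0 0 0 0 0.62;0 0 0 0 0 0 0.55;0 0 0 0 0 0 0.45;0 0 0 0 0 0 0.4;0 0 20 0 0 0 0.4;0 0 50 0 0 0 0.4;0 0 80 0 0 0 0.3;0 0 90 0 0 0 0.2;0 0 90 0 0 0 0.1' 20
python3 - <<'E'
from h import *
goto(.4769,-.3568,.226)
c=camera("scene");cv2.imwrite("pics/s8.png",c["img"][100:330,150:500,::-1].repeat(2,0).repeat(2,1))
for th in ["bottle_yellow"]:
      for m in masks_of(th,"scene")[:1]:
        P,uv=cloud(c,m["mask"])
        zt=np.percentile(P[:,2],98);T=P[P[:,2]>zt-.006]
        print(th,m["conf"],"%.3f"%zt,np.round((T.min(0)+T.max(0))[:2]/2,4),np.round(T.mean(0),4))
E
```

```text
time_s: 39.42
ee_pos: [0.5876, 0.0739, 0.2275]
eef_rot: [-1.57, 0.008, -2.977]
force: [-0.8, -0.0, -0.8]
grip_width: 0.073
shift [-110.7 -430.7   -1.5] turn [-0.01  0.48  0.  ] F [-0.8 -0.  -0.8] gw 0.073
bottle_yellow 0.89 0.159 [0.586  0.0726] [0.5876 0.0731 0.1575]
```

View pics/s8.png

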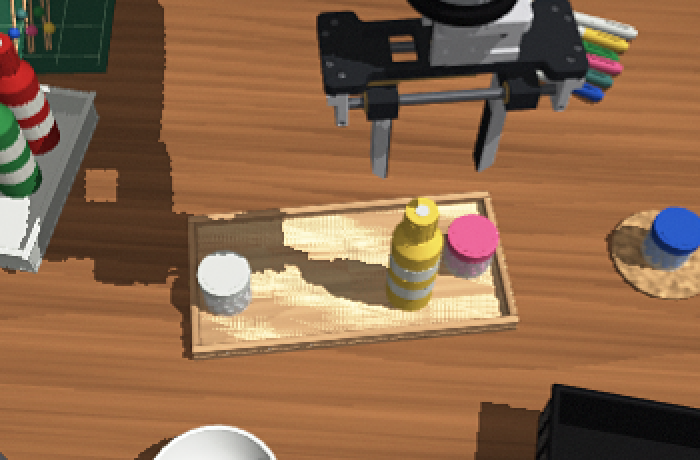

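Yellow is upright and within about 1.5 mm of its first measurement; its cap is at the same pixels (421,210) as before. Now green.

```bash
python3 -m jog '-6 -25 0 0 0.4 0 0.1;-15 -60 0 0 0.4 0 0.1;-25 -97 0 0 0.4 0 0.1;-34 -134 0 0 0.4 0 0.1;-44 -171 0 0 0.4 0 0.1;-53 -208 0 0 0.4 0 0.1;-63 -245 0 0 0.4 0 0.1;-72 -282 0 0 0.4 0 0.1;-82 -319 0 0 0.4 0 0.1;-91 -350 0 0 0.4 0 0.1'
python3 -c "
from h import *
goto(.4769,-.3568,.226)"
```

```text
time_s: 40.35
ee_pos: [0.4939, -0.2781, 0.2215]
eef_rot: [-1.573, -0.007, -2.978]
force: [0.0, 0.0, 0.5]
grip_width: 0.0844
shift [-17.  -78.7   4.5] turn [-0.08 -0.4   0.05] F [0.  0.  0.5] gw 0.0844
```

```bash
python3 -m jog '-7 -30 3 0 0 0 0.1;-13 -57 4.5 0 -0.2 0 0.1;-17 -76 4.5 0 -0.3 0 0.1;-17 -78.7 4.5 0 -0.4 0 0.1;-17 -78.7 4.5 0 -0.4 0 0.1;-17 -78.7 4.5 0 -0.4 0 0.1'
python3 -c "
from h import *
goto(.4769,-.3568,.1285)"
```

```text
time_s: 40.85
ee_pos: [0.4768, -0.356, 0.2247]
eef_rot: [-1.574, -0.001, -2.978]
force: [0.0, -0.3, -0.6]
grip_width: 0.0846
shift [  0.1  -0.8 -96.2] turn [-0.16 -0.08  0.04] F [ 0.  -0.3 -0.6] gw 0.0846
```

```bash
python3 -m jog '0 -0.8 -10 -0.2 0 0 0.1;0 -0.8 -35 -0.2 0 0 0.1;0 -0.8 -60 -0.2 0 0 0.2;0 -0.8 -82 -0.2 0 0 0.3;0 -0.8 -92 -0.2 0 0 0.4;0 -0.8 -95 -0.2 0 0 0.5;0 -0.8 -95 -0.2 0 0 0.55;0 -0.8 -95 -0.2 0 0 0.55' 20
python3 -c "
from h import *
goto(.4769,-.3568,.1285)"
```

```text
time_s: 41.52
ee_pos: [0.4774, -0.3568, 0.1308]
eef_rot: [-1.569, -0.001, -2.977]
force: [-0.2, 0.3, 0.2]
grip_width: 0.0479
shift [-0.5  0.  -2.3] turn [ 0.1  -0.02  0.01] F [-0.2  0.3  0.2] gw 0.0479
```

```bash
python3 -m jog '-0.5 0 0 0 0 0 0.62;-0.5 0 0 0 0 0 0.66;-0.5 0 0 0 0 0 0.7;-0.5 0 0 0 0 0 1;-0.5 0 0 0 0 0 1;-0.5 0 0 0 0 0 1;-0.5 0 0 0 0 0 1' 20
python3 -m jog '0 0 5 0 0 0 1;0 0 15 0 0 0 1;0 0 35 0 0 0 1;0 0 60 0 0 0 1;0 0 85 0 0 0 1;0 0 100 0 0 0 1;0 0 105 0 0 0 1;0 0 105 0 0 0 1' 20
python3 -c "
from h import *
goto(.6051,-.0425,.235)"
```

```text
time_s: 42.1
ee_pos: [0.4772, -0.357, 0.1317]
eef_rot: [-1.568, 0.0, -2.977]
force: [-0.6, 1.1, 5.7]
grip_width: 0.0297
time_s: 42.77
ee_pos: [0.4774, -0.3572, 0.238]
eef_rot: [-1.567, 0.002, -2.977]
force: [-0.3, -0.2, -2.0]
grip_width: 0.0295
shift [127.7 314.7  -3. ] turn [0.22 0.14 0.02] F [-0.3 -0.2 -2. ] gw 0.0295
```

```bash
python3 -m jog '4 9 0 0 0 0 1;13 31 0 0.2 0.1 0 1;26 63 0 0.2 0.1 0 1;39 95 0 0.2 0.1 0 1;52 127 0 0.2 0.1 0 1;65 159 0 0.2 0.1 0 1;78 190 0 0.2 0.1 0 1;91 222 0 0.2 0.1 0 1;104 254 0 0.2 0.1 0 1;115 281 0 0.2 0.1 0 1' 20
python3 -c "
from h import *
goto(.6053,-.0427,.1357)"
```

```text
time_s: 43.6
ee_pos: [0.5924, -0.0732, 0.2366]
eef_rot: [-1.571, -0.002, -2.976]
force: [0.9, -0.1, -3.1]
grip_width: 0.0298
shift [  12.9   30.5 -100.9] turn [-0.02 -0.09 -0.03] F [ 0.9 -0.1 -3.1] gw 0.0298
```

```bash
python3 -m jog '8 18 0 0 0 0 1;12 28 0 0 0 0 1;12.9 30.5 -5 0 0 0 1;12.9 30.5 -25 0 0 0 1;12.9 30.5 -50 0 0 0 1;12.9 30.5 -72 0 0 0 1;12.9 30.5 -86 0 0 0 1;12.9 30.5 -94 0 -0.1 0 1;12.9 30.5 -97 0 -0.1 0 1;12.9 30.5 -97 0 -0.1 0 1' 20
python3 -c "
from h import *
goto(.6053,-.0427,.1357)"
```

```text
time_s: 44.43
ee_pos: [0.605, -0.0432, 0.1392]
eef_rot: [-1.571, -0.0, -2.977]
force: [0.5, -1.0, -2.8]
grip_width: 0.0295
shift [ 0.3  0.5 -3.5] turn [-0.02 -0.03  0.01] F [ 0.5 -1.  -2.8] gw 0.0295
```

```bash
python3 -m jog '0.2 0.5 -1.2 0 0 0 1;0.2 0.5 -2.2 0 0 0 1;0.2 0.5 -3.2 0 0 0 1;0.2 0.5 -3.5 0 0 0 1;0.2 0.5 -3.5 0 0 0 1' 20;python3 -m jog '0 0 -0.5 0 0 0 1;0 0 -0.8 0 0 0 1;0 0 -0.8 0 0 0 1' 20
```

```text
time_s: 44.85
ee_pos: [0.6053, -0.0427, 0.1359]
eef_rot: [-1.571, -0.0, -2.977]
force: [0.0, -0.1, -2.4]
grip_width: 0.0292
time_s: 45.1
ee_pos: [0.6056, -0.0427, 0.1357]
eef_rot: [-1.571, 0.001, -2.977]
force: [-0.5, 0.3, 3.9]
grip_width: 0.0296
```

```bash
python3 -m jog '0 0 0 0 0 0 0.66;0 0 0 0 0 0 0.62;0 0 0 0 0 0 0.55;0 0 0 0 0 0 0.45;0 0 0 0 0 0 0.4;0 0 20 0 0 0 0.4;0 0 50 0 0 0 0.4;0 0 80 0 0 0 0.3;0 0 90 0 0 0 0.2;0 0 90 0 0 0 0.1' 20
python3 -c "
from h import *
goto(.4173,-.3504,.228)"
```

```text
time_s: 45.93
ee_pos: [0.6065, -0.0428, 0.2286]
eef_rot: [-1.57, 0.006, -2.977]
force: [0.2, -0.9, -0.9]
grip_width: 0.073
shift [-189.2 -307.6   -0.6] turn [ 0.02  0.32 -0.  ] F [ 0.2 -0.9 -0.9] gw 0.073
```

Now red.

```bash
python3 -m jog '-15 -25 0 0 0.3 0 0.1;-33 -54 0 0 0.3 0 0.1;-51 -84 0 0 0.3 0 0.1;-69 -113 0 0 0.3 0 0.1;-87 -142 0 0 0.3 0 0.1;-105 -171 0 0 0.3 0 0.1;-123 -201 0 0 0.3 0 0.1;-141 -230 0 0 0.3 0 0.1;-159 -259 0 0 0.3 0 0.1;-175 -285 0 0 0.3 0 0.1'
python3 -c "
from h import *
goto(.4173,-.3504,.228)"
```

```text
time_s: 46.77
ee_pos: [0.4298, -0.329, 0.2268]
eef_rot: [-1.572, -0.001, -2.977]
force: [0.2, -0.4, 0.0]
grip_width: 0.0846
shift [-12.5 -21.4   1.2] turn [-0.06 -0.08  0.02] F [ 0.2 -0.4  0. ] gw 0.0846
```

```bash
python3 -m jog '-8 -14 0 0 0 0 0.1;-12.5 -21 0 0 0 0 0.1;-12.5 -21.4 -5 0 0 0 0.1;-12.5 -21.4 -30 0 0 0 0.1;-12.5 -21.4 -55 0 0 0 0.2;-12.5 -21.4 -78 0 0 0 0.3;-12.5 -21.4 -92 0 0 0 0.4;-12.5 -21.4 -98 0 0 0 0.5;-12.5 -21.4 -98 0 0 0 0.55;-12.5 -21.4 -98 0 0 0 0.55' 20
python3 -c "
from h import *
goto(.4173,-.3504,.1285)"
```

```text
time_s: 47.6
ee_pos: [0.4178, -0.3499, 0.1291]
eef_rot: [-1.572, -0.001, -2.977]
force: [-0.5, -0.2, 0.7]
grip_width: 0.048
shift [-0.5 -0.5 -0.6] turn [-0.06 -0.07 -0.02] F [-0.5 -0.2  0.7] gw 0.048
```

```bash
python3 -m jog '-0.5 -0.5 0 0 0 0 0.62;-0.5 -0.5 0 0 0 0 0.66;-0.5 -0.5 0 0 0 0 0.7;-0.5 -0.5 0 0 0 0 1;-0.5 -0.5 0 0 0 0 1;-0.5 -0.5 0 0 0 0 1;-0.5 -0.5 0 0 0 0 1' 20
python3 -m jog '0 0 5 0 0 0 1;0 0 15 0 0 0 1;0 0 35 0 0 0 1;0 0 60 0 0 0 1;0 0 85 0 0 0 1;0 0 100 0 0 0 1;0 0 105 0 0 0 1;0 0 105 0 0 0 1' 20
python3 -c "
from h import *
goto(.5386,.0046,.235)"
```

```text
time_s: 48.18
ee_pos: [0.4176, -0.3506, 0.1298]
eef_rot: [-1.571, -0.0, -2.977]
force: [0.3, 1.1, 5.8]
grip_width: 0.0297
time_s: 48.85
ee_pos: [0.4178, -0.3508, 0.2363]
eef_rot: [-1.569, 0.001, -2.977]
force: [-0.3, 0.3, -1.9]
grip_width: 0.0291
shift [120.8 355.4  -1.3] turn [ 0.08  0.08 -0.02] F [-0.3  0.3 -1.9] gw 0.0291
```

```bash
python3 -m jog '3 9 0 0 0 0 1;11 33 0 0.1 0.1 0 1;23 67 0 0.1 0.1 0 1;35 102 0 0.1 0.1 0 1;47 137 0 0.1 0.1 0 1;58 171 0 0.1 0.1 0 1;70 206 0 0.1 0.1 0 1;82 241 0 0.1 0.1 0 1;94 276 0 0.1 0.1 0 1;105 308 0 0.1 0.1 0 1' 20
python3 -c "
from h import *
goto(.5388,.0045,.1338)"
```

```text
time_s: 49.68
ee_pos: [0.5225, -0.0401, 0.235]
eef_rot: [-1.572, -0.002, -2.976]
force: [0.2, -0.2, -1.2]
grip_width: 0.0298
shift [  16.3   44.6 -101.2] turn [-0.05 -0.13 -0.04] F [ 0.2 -0.2 -1.2] gw 0.0298
```

```bash
python3 -m jog '9 25 0 0 0 0 1;14 39 0 0 0 0 1;16.3 44.6 0 0 0 0 1;16.3 44.6 -15 0 -0.1 0 1;16.3 44.6 -40 0 -0.1 0 1;16.3 44.6 -65 0 -0.1 0 1;16.3 44.6 -83 0 -0.1 0 1;16.3 44.6 -93 0 -0.1 0 1;16.3 44.6 -97 0 -0.1 0 1;16.3 44.6 -97 0 -0.1 0 1' 20
python3 -c "
from h import *
goto(.5388,.0045,.1338)"
```

```text
time_s: 50.52
ee_pos: [0.5385, 0.0043, 0.1375]
eef_rot: [-1.572, -0.002, -2.977]
force: [-0.4, 0.0, -1.5]
grip_width: 0.0293
shift [ 0.3  0.2 -3.7] turn [-0.05 -0.1  -0.02] F [-0.4  0.  -1.5] gw 0.0293
```

```bash
python3 -m jog '0.2 0.2 -1.2 0 0 0 1;0.2 0.2 -2.2 0 0 0 1;0.2 0.2 -3.2 0 0 0 1;0.2 0.2 -3.7 0 0 0 1;0.2 0.2 -3.7 0 0 0 1' 20;python3 -m jog '0 0 -0.5 0 0 0 1;0 0 -0.8 0 0 0 1;0 0 -0.8 0 0 0 1' 20
```

```text
time_s: 50.93
ee_pos: [0.5388, 0.0045, 0.134]
eef_rot: [-1.572, -0.001, -2.977]
force: [-0.4, -0.2, -0.6]
grip_width: 0.0297
time_s: 51.18
ee_pos: [0.5391, 0.0046, 0.1338]
eef_rot: [-1.572, -0.0, -2.977]
force: [-0.6, -0.4, 6.0]
grip_width: 0.0297
```

Release, rise, and move aside toward the tray so the cameras have a clear view.

```bash
python3 -m jog '0 0 0 0 0 0 0.66;0 0 0 0 0 0 0.62;0 0 0 0 0 0 0.55;0 0 0 0 0 0 0.45;0 0 0 0 0 0 0.4;0 0 20 0 0 0 0.4;0 0 50 0 0 0 0.4;0 0 80 0 0 0 0.3;0 0 100 0 0 0 0.2;0 0 100 0 0 0 0.1' 20
python3 -m jog '-7 -20 0 0 0 0 0.1;-17 -50 0 0 0 0 0.1;-28 -82 0 0 0 0 0.1;-39 -115 0 0 0 0 0.1;-50 -148 0 0 0 0 0.1;-61 -181 0 0 0 0 0.1;-72 -214 0 0 0 0 0.1;-83 -247 0 0 0 0 0.1;-94 -280 0 0 0 0 0.1;-105 -305 0 0 0 0 0.1'
python3 -m jog '-10 -15 0 0 0 0 0.1;-20 -30 0 0 0 0 0.1;-30 -40 0 0 0 0 0.1;-30 -40 0 0 0 0 0.1;-30 -40 0 0 0 0 0.1'
python3 - <<'E'
from h import *
for n in ["top","scene"]:
    c=camera(n);cv2.imwrite(f"pics/{n}9.png",c["img"][:,:,::-1])
    for th in ["cork_mat","pot_blue","bottle_red","bottle_green","bottle_yellow","pot_pink","pot_white"]:
      for m in masks_of(th,n)[:2]:
        P,uv=cloud(c,m["mask"])
        if len(P)<100: continue
        zt=np.percentile(P[:,2],98);T=P[P[:,2]>zt-.006]
        print(n,th,round(m["conf"],2),m["extent"],"%.3f"%zt,np.round((T.min(0)+T.max(0))[:2]/2,4),np.round(T.mean(0),4))
E
```

```text
time_s: 52.02
ee_pos: [0.5404, 0.0045, 0.2383]
eef_rot: [-1.57, 0.006, -2.977]
force: [-0.1, 0.2, 0.3]
grip_width: 0.0733
time_s: 52.85
ee_pos: [0.4343, -0.3026, 0.2374]
eef_rot: [-1.571, 0.006, -2.977]
force: [1.0, 0.3, 0.3]
grip_width: 0.0846
time_s: 53.27
ee_pos: [0.404, -0.3427, 0.2368]
eef_rot: [-1.572, 0.005, -2.979]
force: [-0.3, -0.2, -0.2]
grip_width: 0.0847
top cork_mat 0.96 [83.3, 254.3, 147.6, 311.2] 0.007 [0.516 0.344] [0.5137 0.3372 0.0033]
top pot_blue 0.67 [87.8, 261.6, 129.9, 293.4] 0.055 [0.5142 0.3434] [0.5144 0.343  0.0516]
top bottle_red 0.63 [287.5, 252.5, 319.7, 289.7] 0.159 [0.5358 0.0062] [0.5361 0.0058 0.157 ]
top bottle_green 0.89 [320.4, 215.7, 350.0, 253.2] 0.159 [ 0.6025 -0.041 ] [ 0.6022 -0.0409  0.1568]
top bottle_yellow 0.58 [244.9, 221.8, 279.8, 261.0] 0.159 [0.584  0.0745] [0.584  0.0747 0.1569]
top pot_pink 0.95 [213.9, 253.0, 243.8, 285.3] 0.059 [0.5412 0.1348] [0.5406 0.1348 0.0553]
top pot_white 0.84 [356.9, 220.0, 389.3, 254.5] 0.058 [ 0.6017 -0.1099] [ 0.6017 -0.1102  0.055 ]
scene cork_mat 0.61 [455.0, 207.3, 510.6, 251.5] 0.007 [0.517  0.3417] [0.5283 0.3368 0.004 ]
scene cork_mat 0.52 [306.8, 173.6, 336.7, 233.7] 0.159 [0.5383 0.0033] [0.5395 0.0034 0.1572]
scene pot_blue 0.78 [470.8, 201.2, 503.6, 235.5] 0.054 [0.5159 0.3435] [0.5169 0.3432 0.0517]
scene bottle_red 0.74 [310.8, 172.3, 336.0, 237.0] 0.159 [0.5383 0.0033] [0.5394 0.0035 0.1572]
scene bottle_green 0.96 [283.5, 203.7, 309.0, 261.3] 0.159 [ 0.6055 -0.0426] [ 0.6063 -0.043   0.1574]
scene bottle_yellow 0.65 [342.7, 196.8, 371.9, 259.8] 0.159 [0.5872 0.0725] [0.5875 0.0729 0.1574]
scene bottle_yellow 0.22 [470.1, 203.5, 505.0, 236.7] 0.054 [0.5159 0.3435] [0.5169 0.3432 0.0517]
scene pot_pink 0.72 [371.8, 205.9, 396.1, 236.0] 0.058 [0.5424 0.1328] [0.544  0.1329 0.0557]
scene pot_white 0.96 [248.6, 223.8, 272.7, 258.6] 0.058 [ 0.6037 -0.1102] [ 0.6052 -0.1103  0.0556]
```

View pics/top9.png

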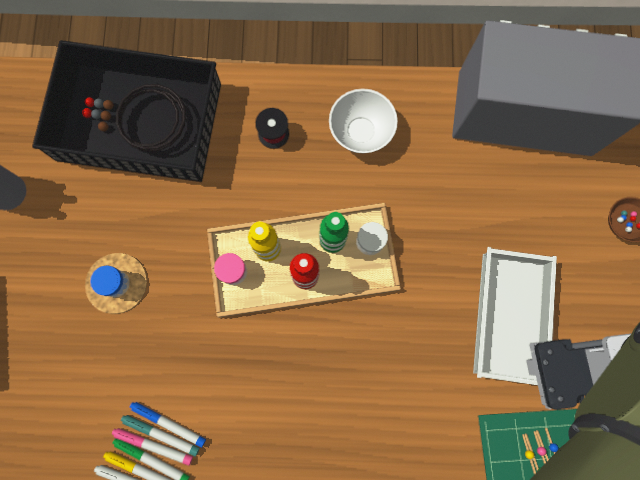

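View pics/scene9.png

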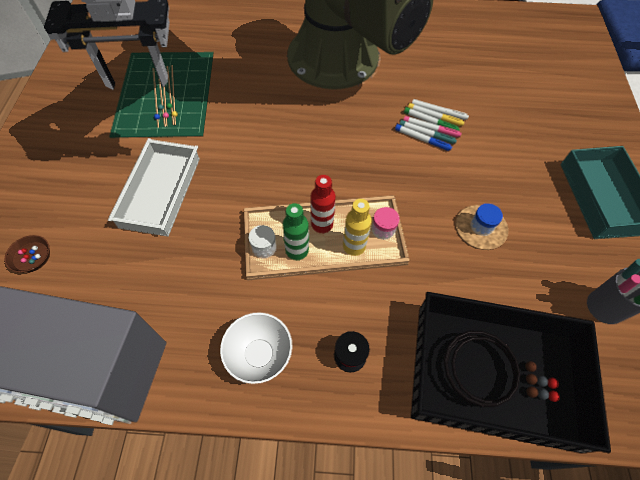

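All three bottles stand upright at their original pixels, with caps at (263,230), (335,222) and (304,264) in the top view. The blue pot is on the mat at (107,282), the pink and white pots haven't moved, and the gripper touches nothing. I'll hand in.

```bash
python3 -c "
from station import *
print(hand_in())"
```

```text
the job is handed in; nothing more can be done
None
```

I finished the job and handed it in at about 53 s of the 144 s allowed. I moved the red, green and yellow bottles into the white tray. Then I set the blue-lidded pot on the cork mat and put each bottle back at the pose where I had gripped it. Everything was lowered to contact before release.

- **Bottles:** the final top and scene views show all three upright, within about 1–2 mm of where each camera first measured them. That is about the accuracy of the measurement.
- **Blue pot:** it stands upright, about 1–2 mm from the mat's centre.
- **Other pots:** the pink and white pots have not moved beyond the measurement noise (about 1 mm).
- **Disagreements:** the cameras differ by a steady 2–3 mm, so I averaged them for targets and compared before and after within one camera. In the last check the detector also gave two false lower-ranked matches: the red bottle as the mat, and the blue pot as the yellow bottle. The pictures ruled both out.

No check failed, and the hand-in gave no verdict.

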